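# Pin the fraction collector's carousel spindle

## Task

Lock the fraction collector's carousel: pick up the spring cotter from the bench, push its straight leg through the cross hole of the spindle and on until the bow leg snaps over the post and the stop collar sits against it, then let go. The spindle is set to a different height each time, so find it gently, never lean hard on the spindle or the collector, and leave the vial, beaker and screwdriver where they are.

Things in the scene. Friction and masses are not known exactly. Their poses are not given: they have to be found in the camera images.
- collector: White fraction collector, fixed; origin at its drum's centre at bench level, z up. Drum 224 mm across, 100 mm high; deck disc on it 196 mm across, top 112 mm above the bench. Console 158 mm high beside it, 111 to 261 mm along +y, +-95 mm in x. A steel spindle post 16 mm across stands on its axis, with one level cross hole right through along the collector's x; a pin may enter from either end.
- deck (a point): Spindle's axis at the deck's top face; axes as the collector's. The hole's centre is anywhere 32 to 60 mm above it: stiff, random, NOT measured. The post's flat top is always 12 mm above the hole's centre: touch it gently to find the height. The hole is 7 mm wide, 6.5 high, with flared mouths, in a V groove round the post 9 mm high outside. A flange 38 mm across has its top 25 mm below the hole's centre.
- pin: Spring cotter on the bench, 35 to 60 g. Black grip tab: block, x -30 to 0 mm, 14 mm wide (y), 26 high; origin under the middle of its front end. Along +x, 18 mm above the underside: stop collar 12 mm across (x 0 to 6), then a straight steel leg 5 mm across to its round tip at x = 40. Grip the tab across y, 15 mm behind the origin.
- pin_seat (a point): Point on the straight leg's centre line at the pin's x = 14 mm, 18 mm above its underside; axes as the pin's. It lies on the spindle's axis when the collar touches the post, with the leg tip 26 mm past the axis.
- bow (a joint): Opening (rad) of the sprung bow leg, 4 mm thick, beside the straight leg on the pin's +y side at the same height: root x 0, y 6 mm; out to y 11; throat x 22, y 5; flared end x 33, y 12.5. 0 = closed. The post goes between bow and leg: the throat opens some 0.12 rad to pass it under a push of 6 to 12 N, then snaps back to 0. Nothing needs over 15 N.
- vial: Bystander: amber glass vial with a white cap, 28 mm across, 60 mm tall; origin under its centre.
- beaker: Bystander: clear beaker, 64 mm across, 80 mm tall; origin under its centre.
- driver: Bystander: screwdriver 160 mm long lying on the bench; its x axis runs along it.

How it is judged:
By the outcome, as a careful person would: the job done as asked, in the order asked, and still so for the second after the job is handed in, with the robot touching nothing.
It also fails if it takes over 72 s, if anything falls off the work surface, if the arm or the gripper's body presses on something with over 40 N, if the wrist force passes 120 N, or if a joint passes its speed limit or range.

## Robot

A 6-joint arm with a two-finger parallel gripper is mounted at the origin on the work surface. World frame = base frame: x ahead of the robot, y to its left, z up, the work surface at z = 0. Lengths are in m, angles in rad, forces in N, time in s.
With the tool pointing down it reaches from about 0.35 to 0.775 m from the base axis. Payload 5.5 kg.
Tool frame: the origin (TCP) lies at the very end of the fingers, on their centre line; the grasp point (between the pads) lies 19 mm behind it; x points along the fingers, y is the direction in which the jaws open and shut, and the axes are right-handed (so a half turn about x gives the same grasp; the last joint's range is limited). The gripper opens to 85 mm and grips with 20 to 120 N. Pads are 22 mm wide; open, the fingers measure 114 mm over their backs; the gripper's body (76 mm by 85 mm) begins 54 mm behind the grasp point. The pads swing forward as they close: fully open they stand 13 mm farther back than shut.
Start: joints at [0.984, 0.313, 0.046, 1.304, 0, 1.431], TCP at [0.248, 0.519, 0.231] pointing down, gripper open.
Joint ranges: [-2.76, 2.76], [-0.86, 1.69], [-1.03, 1.26], [-2.2, 2.34], [-1.47, 1.5], [-3.14, 3.14]. Speed limits (rad/s): [2.57, 2.57, 3.14, 3.14, 3.14, 3.14].

## Interface

Orientations are given as a unit quaternion [w, x, y, z].
In Python, from workcell import readout, cams, env, finder gives the robot as it stands.
- The arm moves only by the tool drive_tool, never from a script. Its argument "moves" is a list that holds one entry, the list of rows, each a list of 7 numbers: the shift along the tool's x, y, z in m, then the turn, a rotation vector about the tool's x, y, z in rad, then the closure in counts, from 0 (fully open) to 255 (shut). A call has exactly 5 rows; each row is the pose to reach, as a shift and turn from the pose measured when the call began, along the tool's axes at that moment; what a row does not reach only later rows make up. A row lasts 1/8 s, in which the tool goes at most 62.5 mm and 10.7 degrees, less where a joint would pass 70% of its speed; a pose out of reach is approached as far as the arm can. A call with a gripper value outside its range is refused whole. The fingers move at their own pace and stop on an object; "squeeze" is the grip in N (left out, the last holds). Time passes only in rows, so rows that repeat a pose let the fingers close, or fill a call up. It gives the time, the measured TCP pose, the force and the opening at its end, in the units of the state.
- readout.get_state(): the state, without advancing time (a new reading comes with each control period).
- cams.read_camera(name): name is "side" or "top"; returns the picture (420x560x3 uint8, blue, green, red); there is no depth.
- cams.camera_params(name): a dict with "mtx" (3x3 intrinsics, pixels), "dist" ([k1, k2, p1, p2, k3] as OpenCV has them; the pictures are not rectified), "R" (3x3) and "t" (3): a world point X has camera coordinates R X + t. Camera axes: x right, y down, z forward; pixel columns grow to the right and rows downward; lengths in m; the calibration is good to about 2 mm. A picture is of the moment at which its call begins. camera_params takes no time and is no camera call.
- env.hand_in(): hands the job in, once; it reports no verdict.
Trained networks look in the newest picture that a camera, given by its name, has taken for a name from the list of things; names that differ only in an ending like _2 or _b are one class to them, and where a whole thing is asked for, a point or a joint stands for the part that bears it (a point fixed in the world has none). Each returns a list of dicts, best first, with "conf" (0 to 1); they miss things now and then, are a little off and sometimes report something else, mostly with a low value. They report only what shows in the picture. A call takes as long as a camera call.
- finder.regions_of(camera, name): "pixels" (420x560 bool, what is visible of it) and "point" ([column, row] in pixels, amid what is visible of it).
The state is a dict: "clock": time; "joint_pos": joint angles; "qvel": joint speeds; "tau": joint torques, N m; "tcp_pos": TCP position; "orientation": TCP orientation; "wrist_force": force on the tool from outside, world axes, zero at the start; "ft_torque": the same for the moment, N m; "finger_gap": finger opening in m.
Only numpy, scipy, OpenCV 4.12 (cv2) and the standard library are available. Lean on these libraries where they do the work, as an engineer would, in place of code of your own. Each camera call takes 0.05 s, during which the arm holds its last target.

## Working session

There is one attempt and no reset: what is moved stays moved. The work goes in short steps, Python scripts to look and compute and a tool call to move; the robot and the scene stay as the last step left them, time stands still between calls to the robot, and variables do not carry over. Pictures are saved under pics/ and viewed, and the job is handed in when it is done.

Besides the shell and the picture viewer there is one more tool, called after ">>>" as a command line: name --argument value ..., lists and objects as JSON in quotes. drive_tool: Moves the arm, as the interface text tells. Its arguments: {"type":"object","properties":{"moves":{"type":"array"},"squeeze":{"type":"number"}},"required":["moves"]}

```bash
mkdir -p pics; ls; python3 - <<'E'
from workcell import readout, cams, env, finder
import cv2, numpy as np
for n in ["side","top"]:
    im=cams.read_camera(n); cv2.imwrite(f"pics/{n}0.png",im)
    p=cams.camera_params(n); print(n,{k:np.round(v,4).tolist() for k,v in p.items()})
print(readout.get_state())
E
```

```text
pics
side {'mtx': [[424.9525, 0.0, 284.6021], [0.0, 424.9525, 215.7143], [0.0, 0.0, 1.0]], 'dist': [-0.0288, 0.0, 0.0, 0.0, 0.0], 'R': [[0.9656, -0.2601, 0.007], [-0.1556, -0.5989, -0.7855], [0.2085, 0.7574, -0.6188]], 't': [-0.529, 0.0861, 0.932]}
top {'mtx': [[398.479, 0.0, 277.6044], [0.0, 398.479, 211.681], [0.0, 0.0, 1.0]], 'dist': [0.0196, 0.0, 0.0, 0.0, 0.0], 'R': [[0.0245, -0.9996, -0.0135], [-0.9873, -0.022, -0.1571], [0.1567, 0.0172, -0.9875]], 't': [-0.1584, 0.546, 0.7215]}
{'clock': 0.1, 'joint_pos': array([9.84397079e-01, 3.13953357e-01, 4.50765116e-02, 1.30361186e+00,
       1.10508627e-05, 1.43121329e+00]), 'qvel': array([ 0.00093616, -0.00176676,  0.00161652,  0.00087728, -0.00031907,
        0.00075902]), 'tau': array([ 3.29845723e-03, -4.81725776e+01,  2.99244583e+01,  1.26434452e-02,
       -1.30344406e-04, -3.58878708e-05]), 'tcp_pos': array([0.24819099, 0.51815882, 0.23047552]), 'orientation': array([ 0.68931743,  0.15610453,  0.68974965, -0.15722047]), 'wrist_force': array([-1.07411836, -0.25264614,  0.27546134]), 'ft_torque': array([-0.03819915,  0.05877367, -0.00855989]), 'finger_gap': 0.08536822026831113}
```

View pics/side0.png

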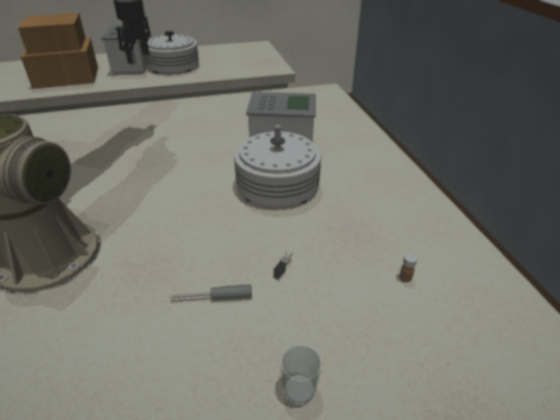

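View pics/top0.png

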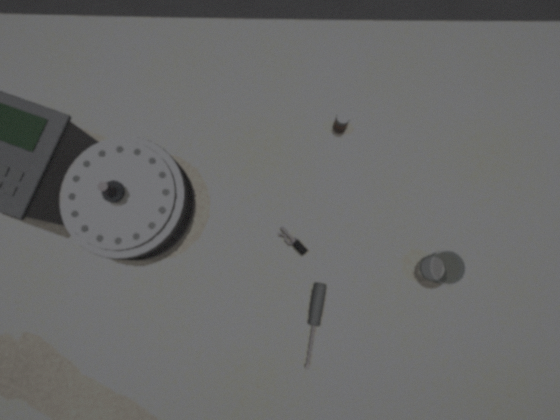

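```bash
cat > h.py <<'E'
from workcell import readout, cams, env, finder
import cv2, numpy as np
from scipy.spatial.transform import Rotation as Ro
from scipy.optimize import least_squares
def proj(n,X):
    p=cams.camera_params(n); X=np.atleast_2d(np.asarray(X,float))
    r,_=cv2.Rodrigues(np.array(p["R"]))
    return cv2.projectPoints(X,r,np.array(p["t"],float),np.array(p["mtx"]),np.array(p["dist"]))[0].reshape(-1,2)
def ray(n,uv):
    p=cams.camera_params(n); R=np.array(p["R"]);t=np.array(p["t"])
    u=cv2.undistortPoints(np.array(uv,float).reshape(-1,1,2),np.array(p["mtx"]),np.array(p["dist"])).reshape(-1,2)
    d=np.c_[u,np.ones(len(u))]@R
    return -R.T@t, d
def onz(n,uv,z):
    o,d=ray(n,uv); return o+d*((z-o[2])/d[:,2])[:,None]
def tri(a,b):
    f=lambda X: np.r_[(proj("side",X)-a).ravel(),(proj("top",X)-b).ravel()]
    s=least_squares(f,onz("top",[b],0.05)[0]); return s.x,s.fun
def tool():
    s=readout.get_state(); q=s["orientation"]
    return s, Ro.from_quat([q[1],q[2],q[3],q[0]])
def crop(n,im,c,h,s,out):
    x,y=c; w=h*4//3
    x0=int(max(0,x-w)); y0=int(max(0,y-h))
    k=im[y0:y0+2*h,x0:x0+2*w]; k=cv2.convertScaleAbs(k,alpha=1.5)
    cv2.imwrite(out,cv2.resize(k,None,fx=s,fy=s,interpolation=cv2.INTER_CUBIC)); print(out,x0,y0,s)
E
python3 - <<'E'
from h import *
for n in ["side","top"]:
    im=cv2.imread(f"pics/{n}0.png") 
    for name in ["pin","collector","vial","beaker","driver","bow"]:
        r=finder.regions_of(n,name)
        for q in r[:2]:
            m=q["pixels"]; ys,xs=np.nonzero(m); print(n,name,round(q["conf"],2),np.round(q["point"],1),m.sum(),(xs.min(),xs.max(),ys.min(),ys.max()) if len(xs) else None)
        if r: np.save(f"pics/{n}_{name}.npy",r[0]["pixels"])
s,t=cv2.imread("pics/side0.png"),cv2.imread("pics/top0.png")
crop("s",s,(283,265),24,12,"pics/s_pin.png")
crop("t",t,(293,243),24,12,"pics/t_pin.png")
crop("s",s,(278,150),60,5,"pics/s_col.png")
crop("t",t,(120,195),72,4,"pics/t_col.png")
crop("s",s,(278,140),24,12,"pics/s_sp.png")
crop("t",t,(112,190),24,12,"pics/t_sp.png")
E
```

```text
side pin 0.5 [280.3 264.9] 220 (np.int64(273), np.int64(292), np.int64(253), np.int64(278))
side collector 0.85 [278.2 157. ] 8207 (np.int64(234), np.int64(320), np.int64(92), np.int64(205))
side vial 0.75 [407.6 264.4] 356 (np.int64(400), np.int64(417), np.int64(253), np.int64(280))
side beaker 0.89 [300.5 372.6] 2009 (np.int64(280), np.int64(321), np.int64(344), np.int64(404))
side driver 0.78 [226.9 293.9] 678 (np.int64(169), np.int64(251), np.int64(284), np.int64(299))
top pin 0.69 [292.4 240.3] 235 (np.int64(279), np.int64(306), np.int64(228), np.int64(254))
top collector 0.91 [ 95.5 183.4] 21598 (np.int64(0), np.int64(194), np.int64(91), np.int64(260))
top vial 0.5 [339.2 122. ] 239 (np.int64(333), np.int64(348), np.int64(112), np.int64(133))
top beaker 0.98 [442.9 262.7] 1372 (np.int64(417), np.int64(467), np.int64(249), np.int64(285))
top driver 0.59 [312.9 306.8] 744 (np.int64(305), np.int64(326), np.int64(282), np.int64(368))
pics/s_pin.png 251 241 12
pics/t_pin.png 261 219 12
pics/s_col.png 198 90 5
pics/t_col.png 24 123 4
pics/s_sp.png 246 116 12
pics/t_sp.png 80 166 12
```

View pics/s_pin.png

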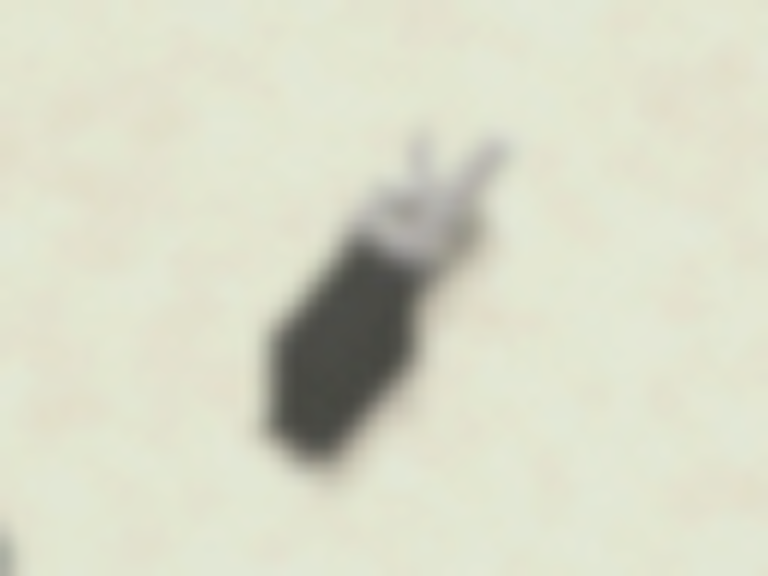

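View pics/t_pin.png

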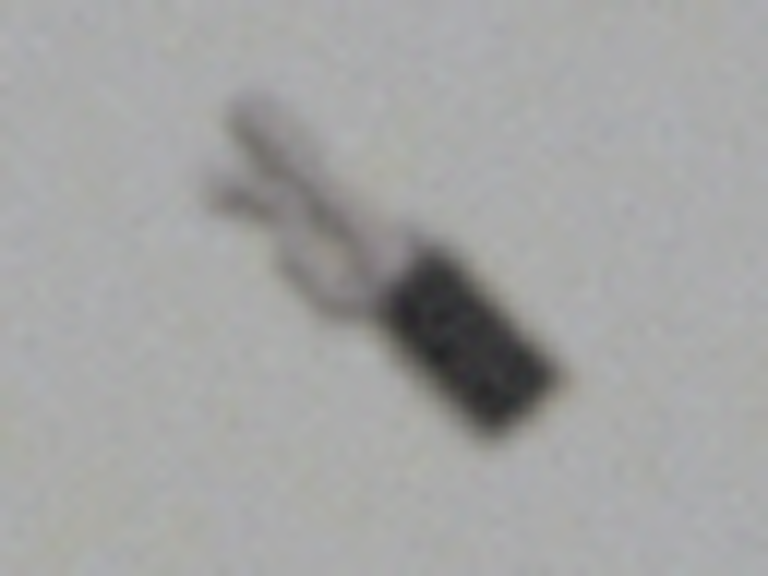

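View pics/s_col.png

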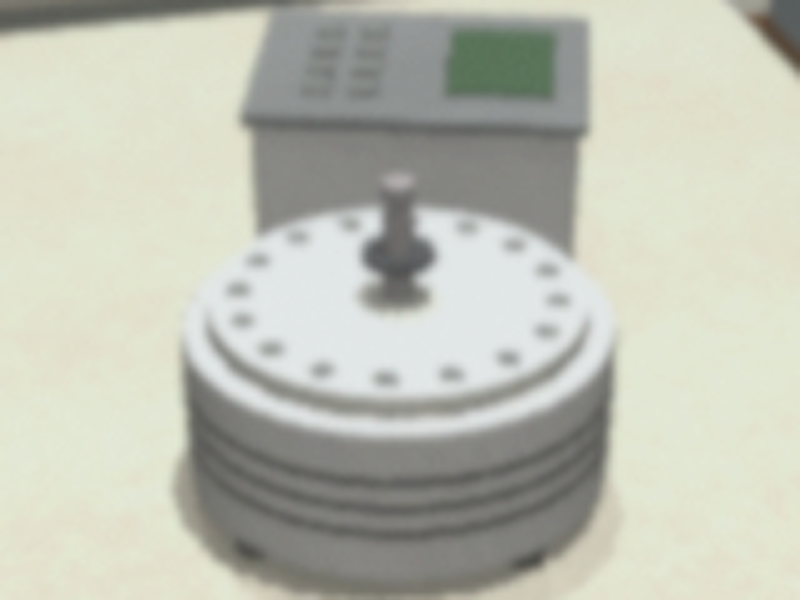

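View pics/t_col.png

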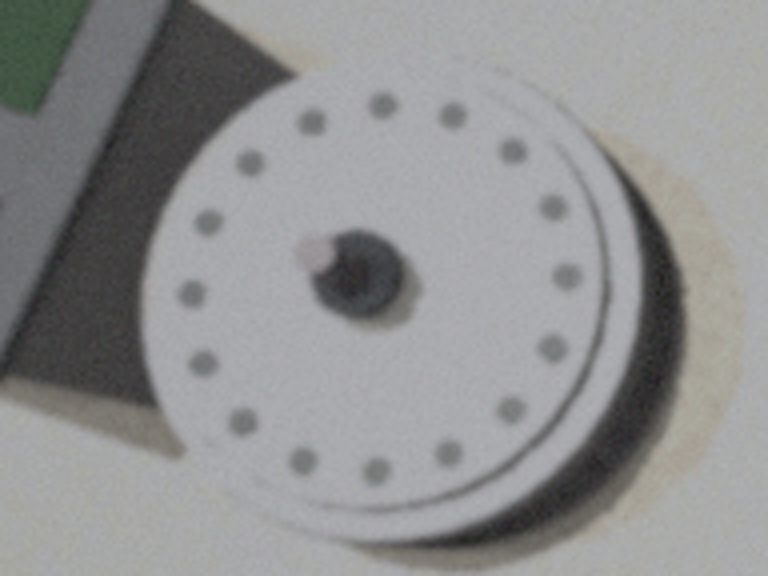

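View pics/s_sp.png

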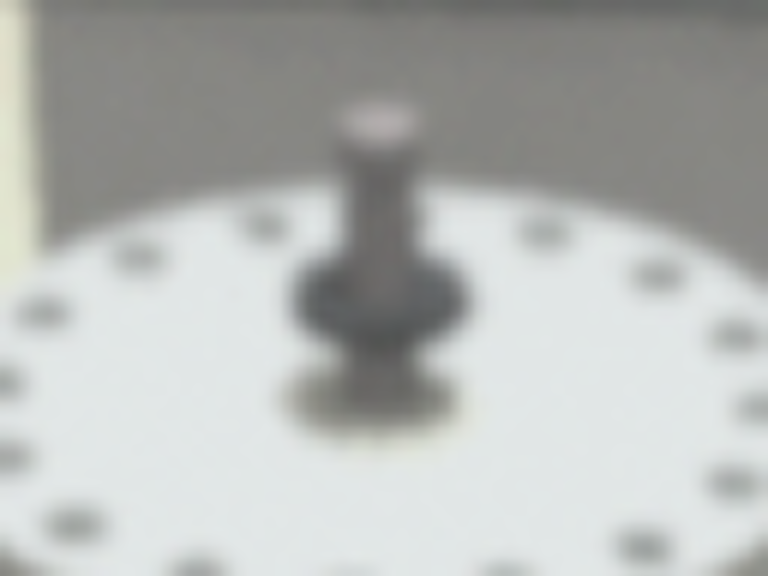

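View pics/t_sp.png

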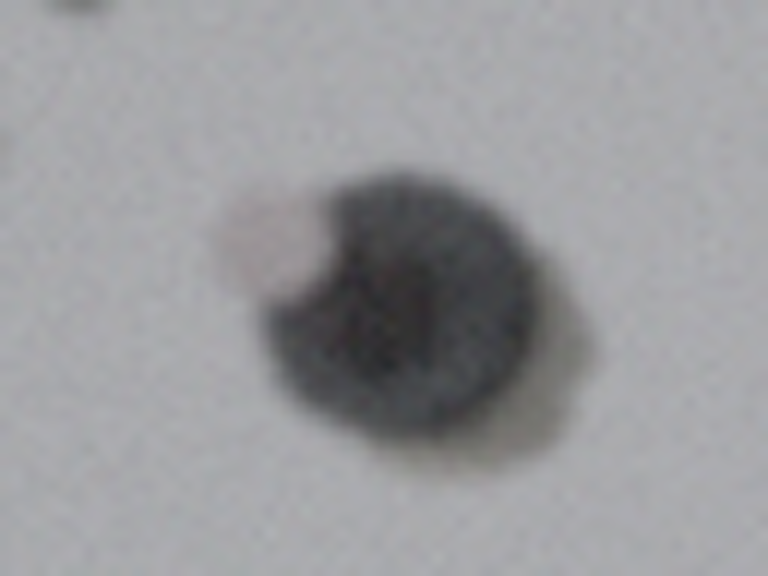

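```bash
cat > fit.py <<'E'
from h import *
s,t=cv2.imread("pics/side0.png"),cv2.imread("pics/top0.png")
X,r=tri((277.2,125.7),(102.2,185.5)); print("post top",X,r)
# pin tab
ims={"side":s,"top":t}; W={}
for n,(cx,cy) in {"side":(283,265),"top":(293,243)}.items():
    g=cv2.cvtColor(ims[n],cv2.COLOR_BGR2GRAY).astype(float)[cy-25:cy+25,cx-25:cx+25]
    bg=np.median(g); dk=np.percentile(g,1.0)
    W[n]=(cx-25,cy-25,bg,dk,g)
box=np.array([[x,y,z] for x in(-.03,0) for y in(-.007,.007) for z in(0,.026)])
def cover(n,th):
    x0,y0,bg,dk,g=W[n]; c,s_=np.cos(th[2]),np.sin(th[2])
    P=box@np.array([[c,s_,0],[-s_,c,0],[0,0,1]])+[th[0],th[1],0]
    q=(proj(n,P)-[x0,y0]+.5)*8-.5
    m=np.zeros((400,400),np.uint8); h=cv2.convexHull(q.astype(np.float32))
    cv2.fillConvexPoly(m,np.round(h*16).astype(np.int32),255,shift=4)
    m=cv2.GaussianBlur(m.astype(float)/255,(0,0),6)
    return cv2.resize(m,(50,50),interpolation=cv2.INTER_AREA)
def cost(th,cams_=("side","top")):
    e=0
    for n in cams_:
        x0,y0,bg,dk,g=W[n]; a=np.clip((bg-g)/(bg-dk),0,1); a[a<.45]*=.5
        e+=((a-cover(n,th))**2).sum()
    return e
from scipy.optimize import minimize
tip=onz("top",[(281.2,227.5)],.018)[0]; tc=onz("top",[(300.1,246.8)],.026)[0]
d=tip-tc; yaw=np.arctan2(d[1],d[0]); o=tc[:2]+.015*np.array([np.cos(yaw),np.sin(yaw)])
print("init",o,yaw)
for cs in (("top",),("side",),("side","top")):
    b=min((minimize(cost,[o[0]+a,o[1]+c,yaw],args=(cs,),method="Nelder-Mead",options=dict(initial_simplex=np.array([o[0]+a,o[1]+c,yaw])+np.array([[0,0,0],[.004,0,0],[0,.004,0],[0,0,.15]]),xatol=1e-5,fatol=1e-4)) for a in(0,.002) for c in (0,.002)),key=lambda r:r.fun)
    print(cs,b.x,b.fun)
    th=b.x
c,s_=np.cos(th[2]),np.sin(th[2])
P=np.array([[-.03,0,.026],[0,0,.026],[.04,0,.018],[.033,.0125,.018]])@np.array([[c,s_,0],[-s_,c,0],[0,0,1]])+[th[0],th[1],0]
for n in W: print(n,np.round(proj(n,P),1).tolist())
E
python3 fit.py
```

```text
post top [0.56380676 0.13214359 0.17789169] [ 0.16736806 -0.0236958  -0.0225092   0.10742323]
init [ 0.49521282 -0.1797632 ] 0.7828409460396721
('top',) [ 0.49549501 -0.17834092  0.76737711] 5.140909689616528
('side',) [ 0.49622772 -0.17562506  0.83783406] 8.481126965578415
('side', 'top') [ 0.49552647 -0.17728203  0.82252772] 16.72524387234798
side [[275.6, 270.3], [282.6, 261.2], [291.2, 252.4], [284.6, 252.5]]
top [[304.7, 251.8], [293.4, 241.0], [278.7, 227.1], [276.8, 234.1]]
```

```bash
python3 - <<'E'
from h import *
s,t=cv2.imread("pics/side0.png"),cv2.imread("pics/top0.png")
# console top crop and blobs of wells
crop("t",t,(50,155),80,3,"pics/t_con.png")
crop("s",s,(282,115),36,8,"pics/s_con.png")
E
```

```text
pics/t_con.png 0 75 3
pics/s_con.png 234 79 8
```

View pics/t_con.png

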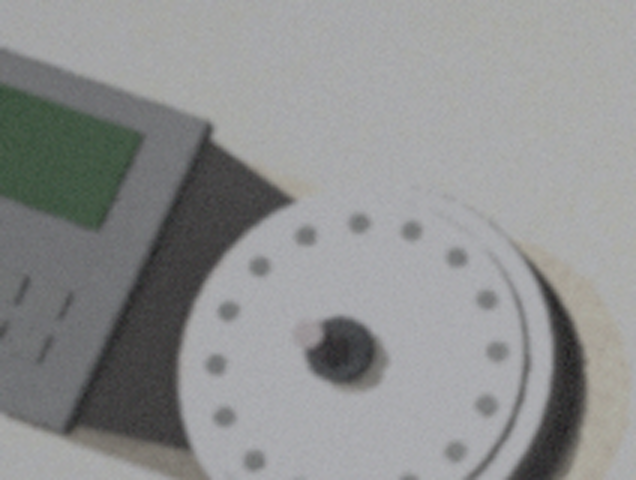

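View pics/s_con.png

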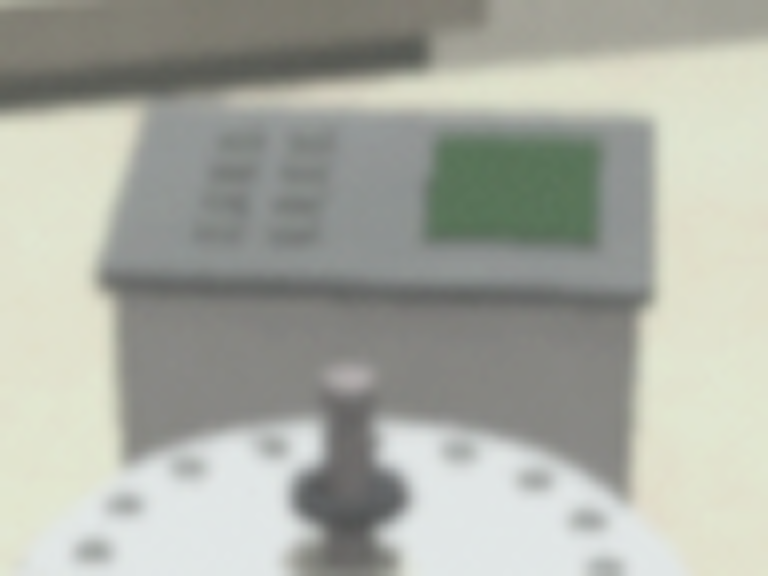

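```bash
python3 - <<'E'
from h import *
def z(c,o,s): c=np.array(c,float); return (c+.5)/s-.5+np.array(o)
T=z([(212,124),(67,432)],(0,75),3); S=z([(100,276),(650,296),(148,100),(654,118)],(234,79),8)
a=onz("top",T,.158); b=onz("side",S,.158)
print(a,b)
def y(d): return np.degrees(np.arctan2(d[1],d[0]))
print("top len",np.linalg.norm(a[0]-a[1]),"yaw x-axis",y(a[0]-a[1]))
print("side",[np.linalg.norm(v) for v in (b[1]-b[0],b[3]-b[2],b[2]-b[0])],y(b[1]-b[0]),y(b[3]-b[2]),y(b[2]-b[0])-90,y(b[3]-b[1])-90)
# wells ring: ellipse centre via fit on deck plane
t=cv2.imread("pics/top0.png"); s=cv2.imread("pics/side0.png")
for n,im,(cx,cy) in (("top",t,(120,195)),("side",s,(278,155))):
    g=cv2.cvtColor(im,cv2.COLOR_BGR2GRAY)
    bh=cv2.morphologyEx(cv2.resize(g,None,fx=4,fy=4,interpolation=cv2.INTER_CUBIC),cv2.MORPH_BLACKHAT,np.ones((31,31)))
    _,m=cv2.threshold(bh,35 if n=="side" else 18,255,0)
    k,l,st,ce=cv2.connectedComponentsWithStats(m)
    pts=[ (c+.5)/4-.5 for c,q in zip(ce[1:],st[1:]) if 12<q[4]<700]
    pts=np.array(pts); W=onz(n,pts,.112)[:,:2]
    c0=np.array([.56,.132]); rr=np.hypot(*(W-c0).T); k=(rr>.06)&(rr<.092); W=W[k]
    f=lambda p: np.hypot(W[:,0]-p[0],W[:,1]-p[1])-p[2]
    r=least_squares(f,[*c0,.08],loss="soft_l1",f_scale=.001); A=np.sort(np.degrees(np.arctan2(W[:,1]-r.x[1],W[:,0]-r.x[0])))
    print(n,len(W),r.x,np.round(f(r.x)*1000,1),np.round(A,1))
for z_ in (.176,.178,.180): print(z_,onz("side",[(277.2,125.7)],z_),onz("top",[(102.2,185.5)],z_))
E
```

```text
[[0.68681365 0.20606894 0.158     ]
 [0.51052388 0.265718   0.158     ]] [[0.51068583 0.26506567 0.158     ]
 [0.68535863 0.20471181 0.158     ]
 [0.55719008 0.41147512 0.158     ]
 [0.73471509 0.34921177 0.158     ]]
top len 0.1861077426129458 yaw x-axis -18.693660116899736
side [np.float64(0.18480577409911658), np.float64(0.1881272286994774), np.float64(0.15361762001253038)] -19.061323755006846 -19.327302259052928 -17.621485798413417 -18.858489857154495
top 16 [0.56388994 0.13305555 0.08203784] [-0.2 -0.1 -0.3  0.1  0.1  0.3  0.2 -0.  -0.   0.2  0.1 -0.2 -0.2 -0.2
  0.3 -0.2] [-176.  -153.7 -131.1 -108.8  -86.1  -63.5  -41.2  -18.5    4.    26.6
   49.1   71.3   94.1  116.4  138.9  161.4]
side 10 [0.56426716 0.13640737 0.08193084] [-0.2  0.2  0.   0.  -0.3  0.1  0.5  0.4 -0.4 -0.4] [-176.1 -153.8 -131.  -108.6  -86.1  -63.7  -40.8    4.   139.   161.7]
0.176 [[0.56431749 0.13583823 0.176     ]] [[0.56439228 0.13301399 0.176     ]]
0.178 [[0.56332395 0.13190714 0.178     ]] [[0.56395862 0.13207309 0.178     ]]
0.18 [[0.56233041 0.12797605 0.18      ]] [[0.56352496 0.13113219 0.18      ]]
```

```bash
cat >> h.py <<'E'
def Rt(yaw):  # tool x down, tool y = direction yaw+90deg (perp to pin x)
    x=np.array([0,0,-1.]); yv=np.array([-np.sin(yaw),np.cos(yaw),0]); return Ro.from_matrix(np.c_[x,yv,np.cross(x,yv)])
def go(pos,yawdeg):
    s,R=tool(); G=Rt(np.radians(yawdeg))
    d=R.inv().apply(np.array(pos)-s["tcp_pos"]); rv=(R.inv()*G).as_rotvec()
    print("t",round(s["clock"],2),"tcp",np.round(s["tcp_pos"],4),"F",np.round(s["wrist_force"],1),"gap",round(s["finger_gap"],4),"j",np.round(s["joint_pos"],2))
    print("  shift mm",np.round(d*1000,1),"rot",np.round(rv,3))
E
python3 - <<'E'
from h import *
s,R=tool(); print(R.as_matrix().round(3)); yv=R.apply([0,1,0]); print(np.degrees(np.arctan2(-yv[0],yv[1])))
c=np.radians(45)
p=[.4955-.015*np.cos(c),-.178-.015*np.sin(c),.12]; print(p)
go(p,45); go(p,-135)
E
```

```text
[[ 0.     0.432  0.902]
 [ 0.     0.902 -0.432]
 [-1.     0.     0.   ]]
-25.59624996473468
[np.float64(0.4848933982822018), np.float64(-0.1886066017177982), 0.12]
t 0.7 tcp [0.2485 0.5186 0.2314] F [ 0.7 -0.8  0.2] gap 0.0855 j [0.98 0.31 0.05 1.3  0.   1.43]
  shift mm [ 111.3 -535.7  518.8] rot [-1.232  0.    -0.   ]
t 0.7 tcp [0.2485 0.5186 0.2314] F [ 0.7 -0.8  0.2] gap 0.0855 j [0.98 0.31 0.05 1.3  0.   1.43]
  shift mm [ 111.3 -535.7  518.8] rot [ 1.909 -0.    -0.   ]
```

>>> drive_tool --moves '[[[0,-0.043,0.0417,-0.12,0,0,60],[0,-0.086,0.0834,-0.25,0,0,60],[0.0,-0.129,0.125,-0.37,0,0,60],[0.0,-0.172,0.167,-0.5,0,0,60],[0.0,-0.215,0.208,-0.62,0,0,60]]]' --squeeze 60

```text
clock: 1.32
tcp_pos: [0.3436, 0.2332, 0.2316]
orientation: [0.705, -0.063, 0.704, 0.063]
wrist_force: [1.8, -0.2, 0.7]
finger_gap: 0.0652
```

```bash
python3 -c "
from h import *
go([.485,-.1885,.12],45)"
```

```text
t 1.32 tcp [0.3436 0.2332 0.2316] F [ 1.8 -0.2  0.7] gap 0.0652 j [ 0.4   0.   -0.33  1.24 -0.    0.22]
  shift mm [ 111.6 -440.    64.5] rot [-0.608  0.001  0.   ]
```

>>> drive_tool --moves '[[[0,-0.06,0.009,-0.12,0,0,60],[0,-0.12,0.0175,-0.24,0,0,60],[0.0,-0.18,0.026,-0.36,0,0,60],[0.0,-0.24,0.035,-0.49,0,0,60],[0.03,-0.3,0.044,-0.61,0,0,60]]]'

```text
clock: 1.95
tcp_pos: [0.4407, -0.0527, 0.2057]
orientation: [0.655, -0.274, 0.65, 0.271]
wrist_force: [0.4, 0.5, -0.2]
finger_gap: 0.0654
```

```bash
python3 -c "
from h import *
go([.485,-.1885,.10],45)"
```

```text
t 1.95 tcp [ 0.4407 -0.0527  0.2057] F [ 0.4  0.5 -0.2] gap 0.0654 j [-0.3   0.06 -0.33  1.17  0.   -1.09]
  shift mm [ 106.2 -126.4  -65.9] rot [0.006 0.004 0.006]
```

>>> drive_tool --moves '[[[0.02,-0.043,-0.022,0,0,0,60],[0.045,-0.085,-0.044,0,0,0,60],[0.075,-0.126,-0.066,0.006,0.004,0.006,60],[0.105,-0.1264,-0.066,0.006,0.004,0.006,60],[0.106,-0.1264,-0.066,0.006,0.004,0.006,60]]]'

```text
clock: 2.58
tcp_pos: [0.483, -0.1881, 0.0979]
orientation: [0.652, -0.268, 0.655, 0.272]
wrist_force: [-0.0, 0.3, -0.3]
finger_gap: 0.0651
```

```bash
python3 - <<'E'
from h import *
for n,c in (("side",(283,245)),("top",(293,230))):
    im=cams.read_camera(n); cv2.imwrite(f"pics/{n}1.png",im); crop(n,im,c,50,6,f"pics/{n}1c.png")
go([.485,-.1885,.002],45)
for n in("side","top"): print(n,proj(n,[[.485,-.1885,.1]]))
E
```

```text
pics/side1c.png 217 195 6
pics/top1c.png 227 180 6
t 2.67 tcp [ 0.4847 -0.1883  0.1006] F [-0.2 -0.6  0.3] gap 0.0651 j [-0.53  0.29 -0.32  0.96  0.   -1.31]
  shift mm [98.6 -0.4  0. ] rot [-0.     0.    -0.001]
side [[278.97551804 238.76191467]]
top [[300.83768236 243.56169968]]
```

View pics/side1c.png

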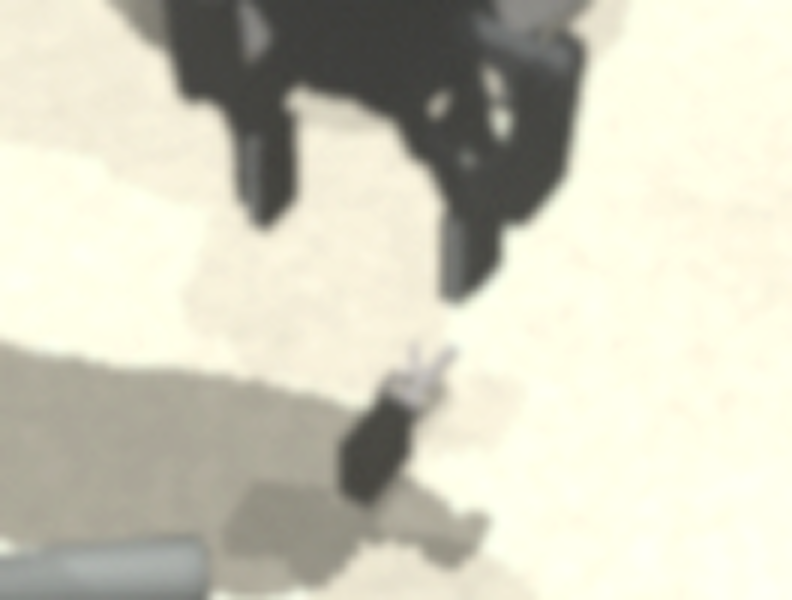

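View pics/top1c.png

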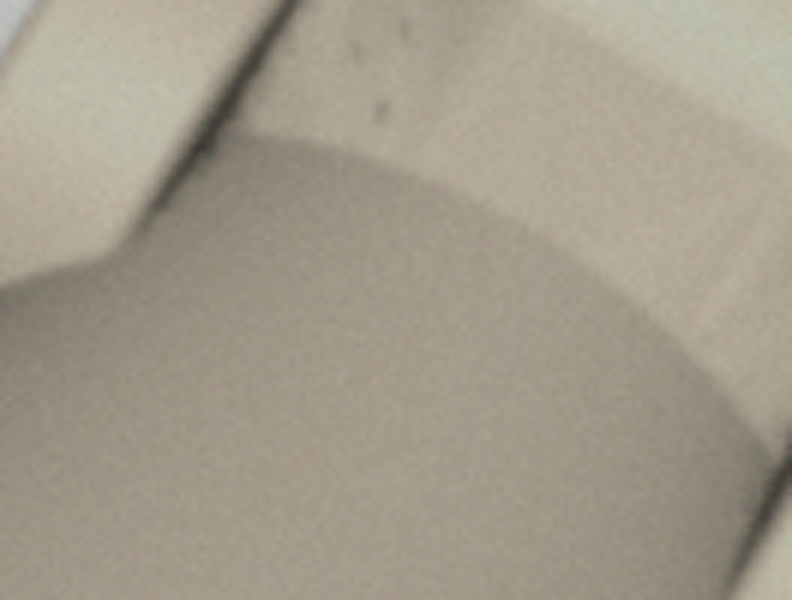

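>>> drive_tool --moves '[[[0.025,0,0,0,0,0,60],[0.05,0,0,0,0,0,60],[0.075,0,0,0,0,0,60],[0.0855,0,0,0,0,0,60],[0.0855,0,0,0,0,0,60]]]'

```text
clock: 3.3
tcp_pos: [0.485, -0.1879, 0.0157]
orientation: [0.653, -0.271, 0.653, 0.271]
wrist_force: [-0.1, 0.4, 0.0]
finger_gap: 0.065
```

```bash
python3 - <<'E'
from h import *
for n,c in (("side",(283,255)),):
    im=cams.read_camera(n); cv2.imwrite(f"pics/{n}2.png",im); crop(n,im,c,40,7,f"pics/{n}2c.png")
go([.485,-.1885,.003],45)
E
```

```text
pics/side2c.png 230 215 7
t 3.35 tcp [ 0.4854 -0.1883  0.0162] F [-0.4 -0.8  0.2] gap 0.0653 j [-0.52  0.38 -0.43  0.76  0.   -1.31]
  shift mm [13.2  0.1 -0.5] rot [0.    0.    0.001]
```

View pics/side2c.png

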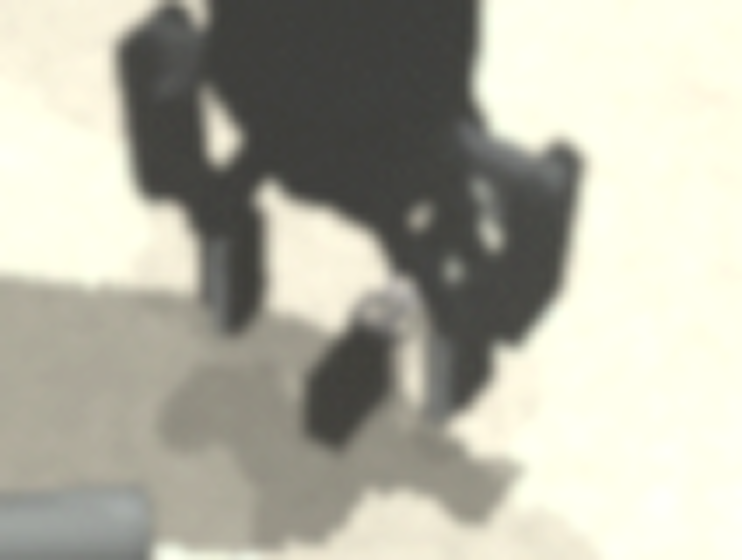

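>>> drive_tool --moves '[[[0.008,0,0,0,0,0,60],[0.0125,0,0,0,0,0,60],[0.0125,0,0,0,0,0,130],[0.0125,0,0,0,0,0,160],[0.0125,0,0,0,0,0,190]]]' --squeeze 40

```text
clock: 3.98
tcp_pos: [0.4855, -0.1883, 0.0038]
orientation: [0.654, -0.271, 0.653, 0.271]
wrist_force: [-0.5, -0.0, 0.1]
finger_gap: 0.0217
```

>>> drive_tool --moves '[[[0,0,0,0,0,0,210],[0,0,0,0,0,0,230],[0,0,0,0,0,0,255],[0,0,0,0,0,0,255],[0,0,0,0,0,0,255]]]'

```text
clock: 4.6
tcp_pos: [0.4857, -0.1885, 0.004]
orientation: [0.654, -0.271, 0.653, 0.27]
wrist_force: [-0.7, -0.0, 4.0]
finger_gap: 0.0131
```

```bash
python3 - <<'E'
from h import *
for n,c in (("side",(283,255)),):
    im=cams.read_camera(n); cv2.imwrite(f"pics/{n}3.png",im); crop(n,im,c,40,7,f"pics/{n}3c.png")
go([.485,-.1885,.003],45)
E
```

```text
pics/side3c.png 230 215 7
t 4.65 tcp [ 0.4857 -0.1885  0.004 ] F [ 0.7 -0.4  4.4] gap 0.013 j [-0.52  0.39 -0.44  0.73  0.   -1.31]
  shift mm [ 1.   0.5 -0.5] rot [0.    0.001 0.001]
```

View pics/side3c.png

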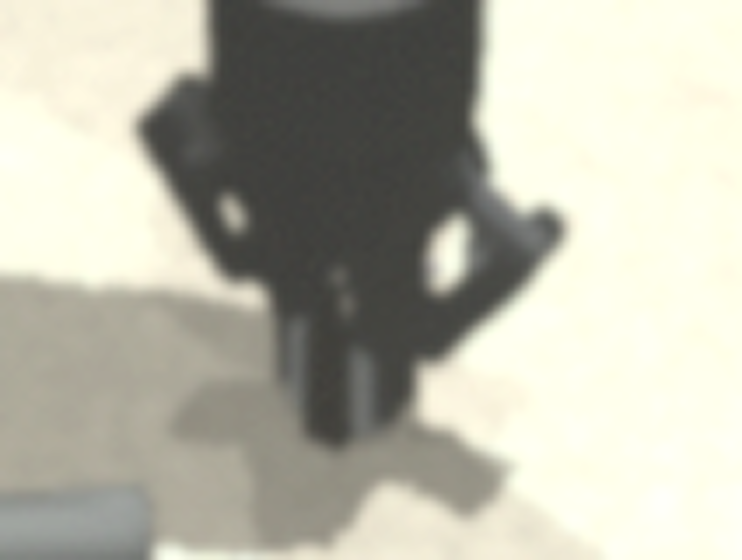

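>>> drive_tool --moves '[[[0,0,0,0,0,0,255],[-0.03,0,0,0,0,0,255],[-0.08,0,0,0,0,0,255],[-0.14,0,0,0,0,0,255],[-0.2,0,0,0,0,0,255]]]' --squeeze 80

```text
clock: 5.28
tcp_pos: [0.4848, -0.188, 0.2052]
orientation: [0.653, -0.271, 0.653, 0.271]
wrist_force: [1.8, -1.4, 0.2]
finger_gap: 0.0121
```

```bash
python3 - <<'E'
from h import *
for n,c in (("side",(283,215)),):
    im=cams.read_camera(n); cv2.imwrite(f"pics/{n}4.png",im); crop(n,im,c,50,6,f"pics/{n}4c.png")
go([.564,.1325,.205],-18.6)
E
```

```text
pics/side4c.png 217 165 6
t 5.33 tcp [ 0.4881 -0.1898  0.2137] F [2.  0.4 5.5] gap 0.0122 j [-0.52  0.21 -0.13  1.21  0.   -1.31]
  shift mm [  7.7 174.1 281.7] rot [1.111 0.01  0.009]
```

View pics/side4c.png

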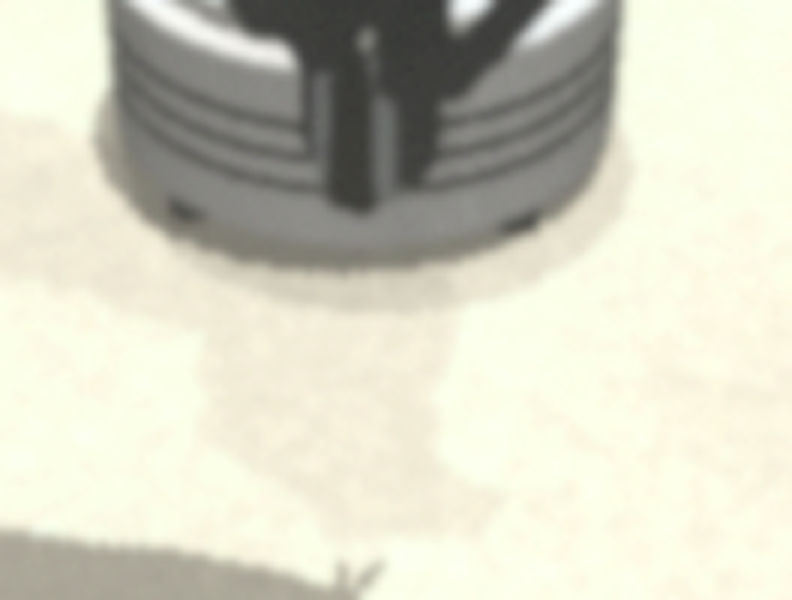

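>>> drive_tool --moves '[[[0,0.029,0.047,0.18,0,0,255],[-0.01,0.058,0.094,0.36,0,0,255],[-0.01,0.087,0.141,0.54,0,0,255],[-0.01,0.116,0.188,0.72,0,0,255],[-0.01,0.14,0.226,0.9,0,0,255]]]'

```text
clock: 5.95
tcp_pos: [0.5483, 0.0699, 0.2221]
orientation: [0.71, 0.029, 0.703, -0.033]
wrist_force: [0.2, -0.3, -0.5]
finger_gap: 0.0124
```

```bash
python3 - <<'E'
from h import *
go([.564,.1325,.205],-18.6)
E
```

```text
t 5.95 tcp [0.5483 0.0699 0.2221] F [ 0.2 -0.3 -0.5] gap 0.0124 j [-0.02  0.26 -0.04  1.25 -0.01  0.07]
  shift mm [16.9 63.8  9.9] rot [0.236 0.011 0.004]
```

>>> drive_tool --moves '[[[0,0.03,0.005,0.12,0.005,0.002,255],[0,0.0638,0.0099,0.236,0.01,0.004,255],[0.01,0.0638,0.0099,0.236,0.01,0.004,255],[0.0169,0.0638,0.0099,0.236,0.01,0.004,255],[0.0169,0.0638,0.0099,0.236,0.01,0.004,255]]]'

```text
clock: 6.58
tcp_pos: [0.563, 0.1315, 0.2037]
orientation: [0.697, 0.114, 0.698, -0.115]
wrist_force: [-0.4, 0.2, -0.1]
finger_gap: 0.0128
```

```bash
python3 - <<'E'
from h import *
for n,c in (("side",(283,125)),("top",(112,190))):
    im=cams.read_camera(n); cv2.imwrite(f"pics/{n}5.png",im); crop(n,im,c,50,6,f"pics/{n}5c.png")
go([.564,.1325,.18],-18.6)
E
```

```text
pics/side5c.png 217 75 6
pics/top5c.png 46 140 6
t 6.67 tcp [0.5638 0.1316 0.2049] F [ 0.3  0.6 -0.5] gap 0.0121 j [0.09 0.33 0.   1.24 0.   0.42]
  shift mm [24.9  0.9 -0.1] rot [-0.001  0.    -0.   ]
```

View pics/side5c.png

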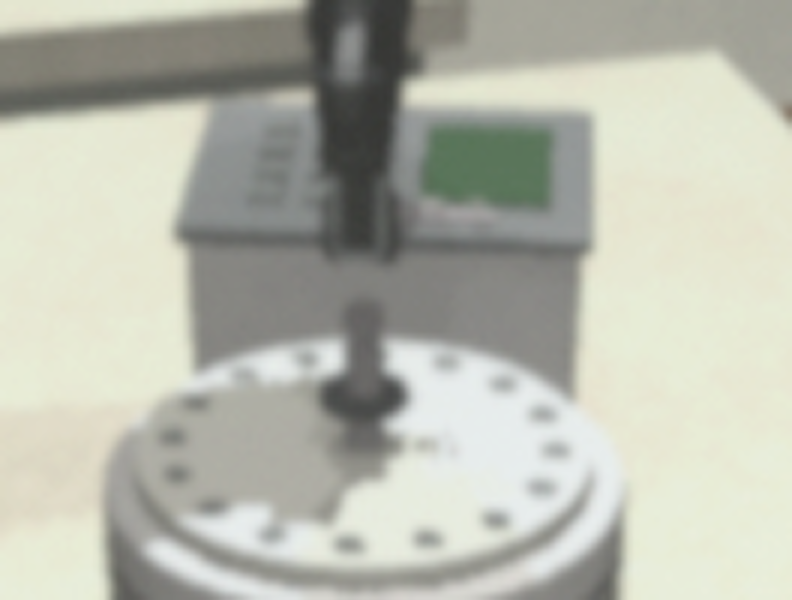

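View pics/top5c.png

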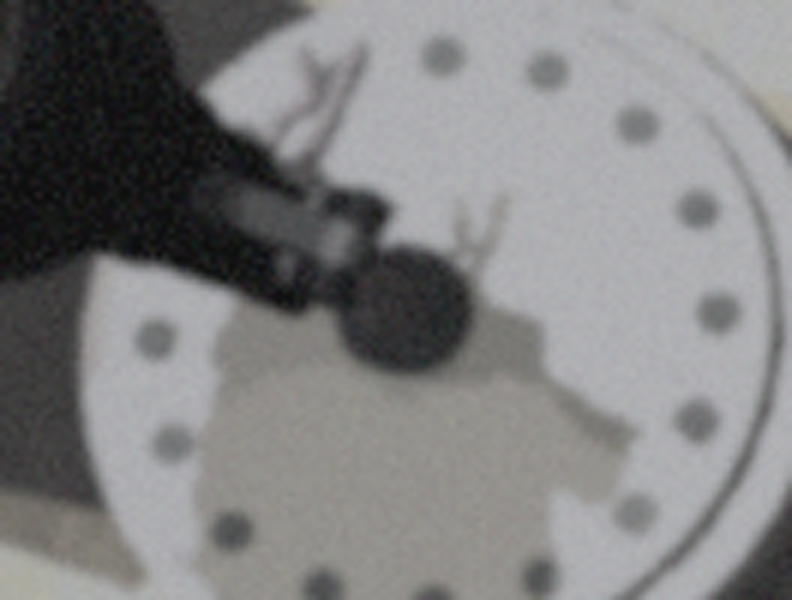

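```bash
python3 - <<'E'
from h import *
s,R=tool(); p=s["tcp_pos"]; a=np.radians(-18.6); u=np.array([np.cos(a),np.sin(a),0]); v=np.array([-np.sin(a),np.cos(a),0])
L=lambda x,y:p+u*x+v*y+[0,0,.014]
px=(np.array([[362,45],[315,175],[312,52],[280,120]])+.5)/6-.5+[46,140]
for q in onz("top",px,p[2]+.014): d=q-p; print(np.round([d@u*1000,d@v*1000],1))
px=(np.array([[488,209]])+.5)/6-.5+[217,75]
print(px, proj("side",[L(.055,0),L(.048,.0125),L(.015,0)]),proj("top",[L(.055,0),L(.048,.0125),L(.021,0)]))
E
```

```text
[54.  -1.8]
[19.2 -4.4]
[48.1  9.3]
[29.2  9.6]
[[297.91666667 109.41666667]] [[300.3530875  110.84924232]
 [297.61413922 108.56355914]
 [283.61006368 110.29944647]] [[105.10488346 146.11192785]
 [ 95.61261303 147.59558542]
 [ 95.91300049 166.67119643]]
```

>>> drive_tool --moves '[[[0.006,0.001,0,0,0,0,255],[0.013,0.002,0,0,0,0,255],[0.018,0.002,0,0,0,0,255],[0.0195,0.002,0,0,0,0,255],[0.02,0.002,0,0,0,0,255]]]'

```text
clock: 7.3
tcp_pos: [0.5643, 0.1335, 0.1848]
orientation: [0.698, 0.115, 0.698, -0.115]
wrist_force: [0.2, 0.5, -0.6]
finger_gap: 0.0125
```

>>> drive_tool --moves '[[[0,0,0,0,0,0,255],[0.0005,0,0,0,0,0,255],[0.001,0,0,0,0,0,255],[0.0015,0,0,0,0,0,255],[0.0015,0,0,0,0,0,255]]]'

```text
clock: 7.92
tcp_pos: [0.5644, 0.1335, 0.1833]
orientation: [0.698, 0.115, 0.698, -0.115]
wrist_force: [-0.7, -1.1, -0.1]
finger_gap: 0.0125
```

>>> drive_tool --moves '[[[0.0005,0,0,0,0,0,255],[0.001,0,0,0,0,0,255],[0.0015,0,0,0,0,0,255],[0.0015,0,0,0,0,0,255],[0.0015,0,0,0,0,0,255]]]'

```text
clock: 8.55
tcp_pos: [0.5643, 0.1335, 0.1817]
orientation: [0.698, 0.115, 0.698, -0.115]
wrist_force: [1.4, -0.7, -0.5]
finger_gap: 0.0123
```

>>> drive_tool --moves '[[[0.0005,0,0,0,0,0,255],[0.001,0,0,0,0,0,255],[0.001,0,0,0,0,0,255],[0.001,0,0,0,0,0,255],[0.001,0,0,0,0,0,255]]]'

```text
clock: 9.18
tcp_pos: [0.5643, 0.1335, 0.1807]
orientation: [0.698, 0.115, 0.698, -0.115]
wrist_force: [0.4, -0.1, 0.1]
finger_gap: 0.0125
```

>>> drive_tool --moves '[[[0.0005,0,0,0,0,0,255],[0.001,0,0,0,0,0,255],[0.001,0,0,0,0,0,255],[0.001,0,0,0,0,0,255],[0.001,0,0,0,0,0,255]]]'

```text
clock: 9.8
tcp_pos: [0.5643, 0.1335, 0.1798]
orientation: [0.698, 0.115, 0.698, -0.115]
wrist_force: [-0.7, -0.0, -0.3]
finger_gap: 0.0122
```

>>> drive_tool --moves '[[[0.0005,0,0,0,0,0,255],[0.001,0,0,0,0,0,255],[0.001,0,0,0,0,0,255],[0.001,0,0,0,0,0,255],[0.001,0,0,0,0,0,255]]]'

```text
clock: 10.42
tcp_pos: [0.5644, 0.1335, 0.1794]
orientation: [0.698, 0.115, 0.697, -0.114]
wrist_force: [-2.1, 0.2, 5.4]
finger_gap: 0.0124
```

>>> drive_tool --moves '[[[-0.01,0,0,0,0,0,255],[-0.025,0,0,0,0,0,255],[-0.025,0,-0.03,0,0,0,255],[-0.025,0,-0.06,0,0,0,255],[-0.025,0,-0.076,0,0,0,255]]]'

```text
clock: 11.05
tcp_pos: [0.4916, 0.1582, 0.2052]
orientation: [0.698, 0.115, 0.697, -0.114]
wrist_force: [0.4, -0.5, -0.9]
finger_gap: 0.012
```

```bash
python3 - <<'E'
from h import *
a=np.radians(-18.6); u=np.array([np.cos(a),np.sin(a)]); A=np.array([.564,.1345])
go([*(A-.077*u),.1496],-18.6)
E
```

```text
t 11.05 tcp [0.4916 0.1582 0.2052] F [ 0.4 -0.5 -0.9] gap 0.012 j [ 0.16  0.21 -0.16  1.2  -0.    0.48]
  shift mm [55.6  0.6 -0.9] rot [-0.     0.002 -0.001]
```

>>> drive_tool --moves '[[[0.02,0,0,0,0,0,255],[0.04,0.0003,-0.0005,0,0,0,255],[0.0555,0.0005,-0.001,0,0.002,-0.001,255],[0.0555,0.0005,-0.001,0,0.002,-0.001,255],[0.0555,0.0005,-0.001,0,0.002,-0.001,255]]]'

```text
clock: 11.68
tcp_pos: [0.4915, 0.159, 0.1503]
orientation: [0.698, 0.114, 0.698, -0.114]
wrist_force: [0.3, 0.4, -1.0]
finger_gap: 0.0121
```

```bash
python3 - <<'E'
from h import *
for n,c in (("side",(275,135)),("top",(105,195))):
    im=cams.read_camera(n); cv2.imwrite(f"pics/{n}6.png",im); crop(n,im,c,30,10,f"pics/{n}6c.png")
a=np.radians(-18.6); u=np.array([np.cos(a),np.sin(a)]); A=np.array([.564,.1345])
go([*(A-.077*u),.1496],-18.6)
E
```

```text
pics/side6c.png 235 105 10
pics/top6c.png 65 165 10
t 11.78 tcp [0.4916 0.1591 0.1506] F [-0.4 -0.3 -0.7] gap 0.0123 j [ 0.16  0.24 -0.25  1.07 -0.    0.48]
  shift mm [ 1.  -0.2 -0.6] rot [-0.     0.001 -0.   ]
```

View pics/side6c.png

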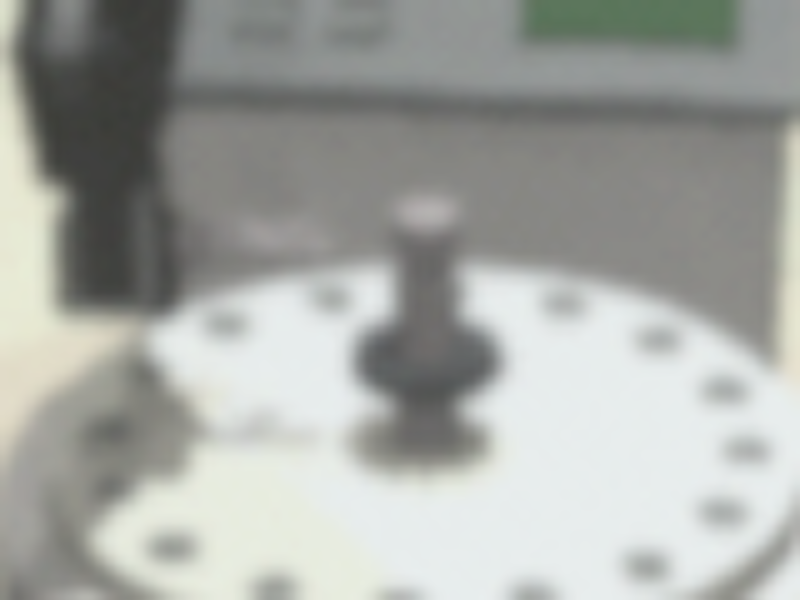

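View pics/top6c.png

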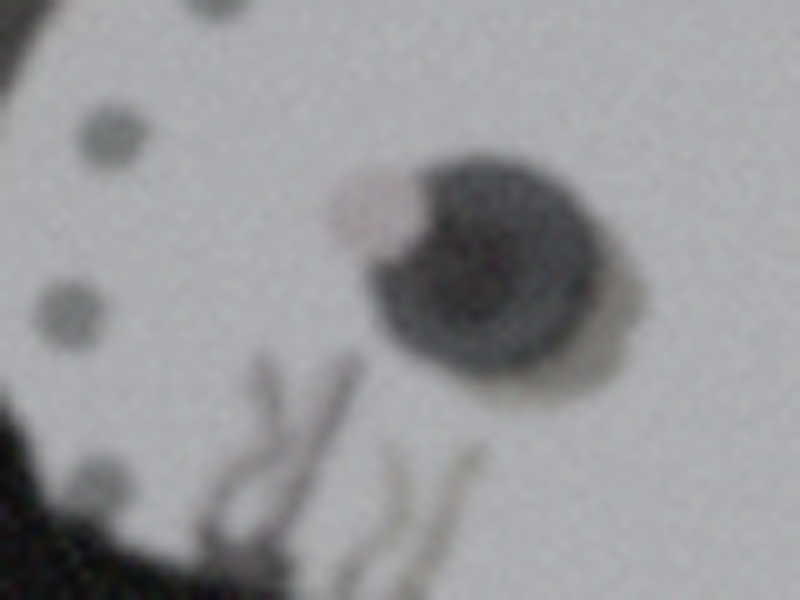

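```bash
cat > rel.py <<'E'
from h import *
def ana(fn,capguess,zleg,p,zc=.1755,yaw=-18.6):
    a=np.radians(yaw); u=np.array([np.cos(a),np.sin(a)]); v=np.array([-u[1],u[0]])
    g=cv2.cvtColor(cv2.imread(fn),cv2.COLOR_BGR2GRAY).astype(np.float32)
    g=cv2.GaussianBlur(g,(0,0),.6)
    # cross profiles across the leg
    res=[]
    for d in np.arange(.026,.052,.002):
        ls=np.arange(-.0045,.0035,.00025); best=None
        P=np.array([np.r_[p[:2]+u*d+v*(l-.0028),zleg] for l in ls]); q=proj("top",P)
        val=cv2.remap(g,q[:,0].astype(np.float32).reshape(1,-1),q[:,1].astype(np.float32).reshape(1,-1),cv2.INTER_CUBIC)[0]
        w=np.clip(np.median(np.sort(val)[-8:])-val-6,0,None); 
        if w.sum()>5: res.append((d,(w*(ls-.0028)).sum()/w.sum(),val.min()))
    r=np.array(res); print(np.round(r*[1000,1000,1],2).tolist())
    k=np.polyfit(r[:,0],r[:,1],1); print("leg slope deg",np.degrees(np.arctan(k[0])),"lat mid mm",np.mean(r[:,1])*1000)
    C=onz("top",[capguess],zc)[0]; d=C[:2]-p[:2]; print("cap in top cam",C,"along,lat mm",d@u*1000,d@v*1000)
    print("leg lat extrapolated at 77mm",np.polyval(k,.077)*1000)
if __name__=="__main__":
    s,R=tool(); p=s["tcp_pos"]
    px=(np.array([377,212])+.5)/10-.5+[65,165]
    ana("pics/top6.png",px,p[2]+.014,p)
E
python3 rel.py; python3 - <<'E'
from h import *
# manual leg pts
s,R=tool(); p=s["tcp_pos"]; a=np.radians(-18.6); u=np.array([np.cos(a),np.sin(a)]); v=np.array([-u[1],u[0]])
px=(np.array([[270,535],[310,447],[352,358],[262,360]])+.5)/10-.5+[65,165]
for q in onz("top",px,p[2]+.014): d=(q-p)[:2]; print(np.round([d@u*1000,d@v*1000],1))
# cap centroid by brightness
im=cv2.imread("pics/top6.png").astype(float); pass
E
```

```text
[[26.0, -2.05, 83.24], [28.0, -2.21, 85.03], [30.0, -2.18, 84.75], [32.0, -2.19, 84.84], [34.0, -2.11, 88.56], [36.0, -1.87, 91.18], [38.0, -1.92, 89.52], [40.0, -2.1, 88.28], [42.0, -2.24, 87.49], [44.0, -2.37, 87.0], [46.0, -2.36, 86.67], [48.0, -2.28, 87.21], [50.0, -2.23, 87.67]]
leg slope deg -0.5018655529388257 lat mid mm -2.161428395863572
cap in top cam [0.56409475 0.13313164 0.1755    ] along,lat mm 76.94642514258842 -1.467256649460863
leg lat extrapolated at 77mm -2.503046178378298
[23.1 -1.3]
[38.4 -1.4]
[54.1 -1.9]
[48.8 11.7]
```

>>> drive_tool --moves '[[[0.001,0,0.003,0,0,0,255],[0.001,0,0.007,0,0,0,255],[0.001,0,0.01,0,0,0,255],[0.001,0,0.01,0,0,0,255],[0.001,0,0.01,0,0,0,255]]]'

```text
clock: 12.4
tcp_pos: [0.501, 0.1559, 0.1495]
orientation: [0.698, 0.114, 0.698, -0.114]
wrist_force: [-0.4, -0.4, -0.4]
finger_gap: 0.0123
```

```bash
python3 - <<'E'
from h import *
for n,c in (("side",(275,130)),("top",(105,190))):
    im=cams.read_camera(n); cv2.imwrite(f"pics/{n}7.png",im); crop(n,im,c,20,14,f"pics/{n}7c.png")
a=np.radians(-18.6); u=np.array([np.cos(a),np.sin(a)]); A=np.array([.564,.1345])
go([*(A-.077*u),.1496],-18.6)
E
```

```text
pics/side7c.png 249 110 14
pics/top7c.png 79 170 14
t 12.5 tcp [0.501  0.1559 0.1495] F [-0.2  0.3 -0.5] gap 0.0123 j [ 0.15  0.26 -0.24  1.08  0.    0.47]
  shift mm [ -0.1  -0.2 -10.5] rot [-0.     0.001 -0.   ]
```

View pics/side7c.png

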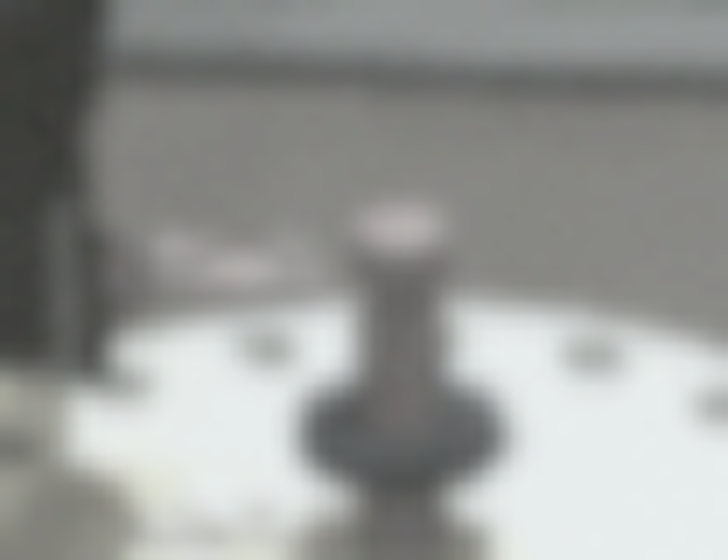

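View pics/top7c.png

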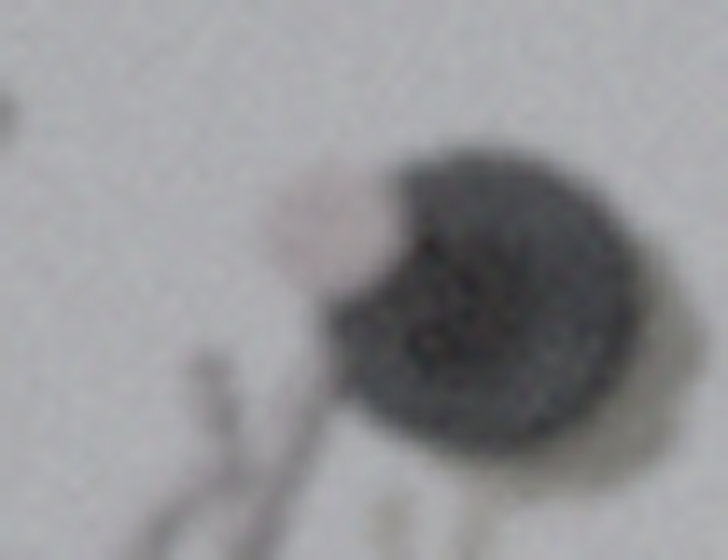

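>>> drive_tool --moves '[[[0,0,0.0015,0,0,0,255],[0,0,0.003,0,0,0,255],[0,0,0.004,0,0,0,255],[0,0,0.005,0,0,0,255],[0,0,0.005,0,0,0,255]]]'

```text
clock: 13.12
tcp_pos: [0.5058, 0.1543, 0.1495]
orientation: [0.698, 0.114, 0.698, -0.114]
wrist_force: [-0.0, -0.6, -0.5]
finger_gap: 0.0125
```

>>> drive_tool --moves '[[[0,0,0.0005,0,0,0,255],[0,0,0.001,0,0,0,255],[0,0,0.0015,0,0,0,255],[0,0,0.002,0,0,0,255],[0,0,0.002,0,0,0,255]]]'

```text
clock: 13.75
tcp_pos: [0.5077, 0.1536, 0.1495]
orientation: [0.698, 0.115, 0.698, -0.114]
wrist_force: [-0.3, 0.1, -1.0]
finger_gap: 0.0127
```

>>> drive_tool --moves '[[[0,0,0.0005,0,0,0,255],[0,0,0.001,0,0,0,255],[0,0,0.0015,0,0,0,255],[0,0,0.002,0,0,0,255],[0,0,0.002,0,0,0,255]]]'

```text
clock: 14.38
tcp_pos: [0.5097, 0.1529, 0.1495]
orientation: [0.698, 0.115, 0.698, -0.114]
wrist_force: [-0.5, -0.1, -0.8]
finger_gap: 0.012
```

>>> drive_tool --moves '[[[0,0,0.0005,0,0,0,255],[0,0,0.001,0,0,0,255],[0,0,0.0015,0,0,0,255],[0,0,0.002,0,0,0,255],[0,0,0.002,0,0,0,255]]]'

```text
clock: 15.0
tcp_pos: [0.5116, 0.1523, 0.1495]
orientation: [0.698, 0.115, 0.698, -0.114]
wrist_force: [-0.1, -0.8, 0.7]
finger_gap: 0.0122
```

>>> drive_tool --moves '[[[0,0,0.0007,0,0,0,255],[0,0,0.0015,0,0,0,255],[0,0,0.0022,0,0,0,255],[0,0,0.003,0,0,0,255],[0,0,0.003,0,0,0,255]]]'

```text
clock: 15.62
tcp_pos: [0.5145, 0.1513, 0.1495]
orientation: [0.698, 0.115, 0.698, -0.114]
wrist_force: [0.5, -0.0, -0.4]
finger_gap: 0.0126
```

```bash
python3 - <<'E'
from h import *
for n,c in (("side",(275,130)),("top",(105,190))):
    im=cams.read_camera(n); cv2.imwrite(f"pics/{n}8.png",im); crop(n,im,c,20,14,f"pics/{n}8c.png")
a=np.radians(-18.6); u=np.array([np.cos(a),np.sin(a)]); A=np.array([.564,.1345])
go([*(A-.029*u),.1496],-18.6)
E
```

```text
pics/side8c.png 249 110 14
pics/top8c.png 79 170 14
t 15.72 tcp [0.5144 0.1513 0.1495] F [-0.6  0.1  0. ] gap 0.0122 j [ 0.14  0.28 -0.21  1.08 -0.    0.46]
  shift mm [-0.1 -0.1 23.4] rot [-0.001  0.001 -0.   ]
```

View pics/side8c.png

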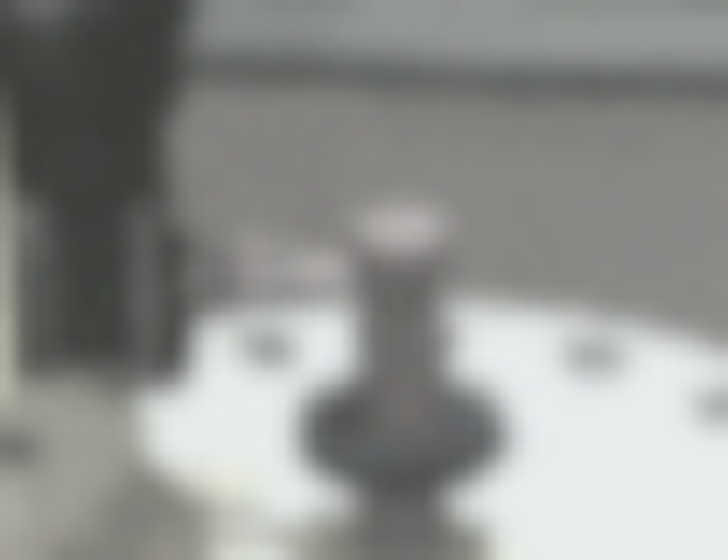

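View pics/top8c.png

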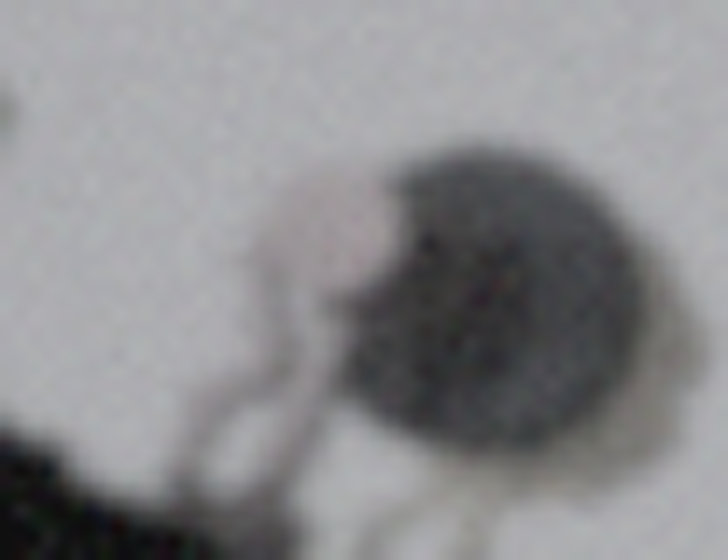

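>>> drive_tool --moves '[[[0,0,0.001,0,0,0,255],[0,0,0.002,0,0,0,255],[0,0,0.003,0,0,0,255],[0,0,0.004,0,0,0,255],[0,0,0.004,0,0,0,255]]]'

```text
clock: 16.35
tcp_pos: [0.5183, 0.15, 0.1495]
orientation: [0.698, 0.115, 0.698, -0.114]
wrist_force: [-0.5, 0.3, 0.2]
finger_gap: 0.0126
```

>>> drive_tool --moves '[[[0,0,0.001,0,0,0,255],[0,0,0.002,0,0,0,255],[0,0,0.003,0,0,0,255],[0,0,0.003,0,0,0,255],[0,0,0.003,0,0,0,255]]]'

```text
clock: 16.98
tcp_pos: [0.5212, 0.1491, 0.1495]
orientation: [0.698, 0.115, 0.698, -0.114]
wrist_force: [-0.1, 0.4, -0.6]
finger_gap: 0.0124
```

>>> drive_tool --moves '[[[0,0,0.001,0,0,0,255],[0,0,0.002,0,0,0,255],[0,0,0.002,0,0,0,255],[0,0,0.002,0,0,0,255],[0,0,0.002,0,0,0,255]]]'

```text
clock: 17.6
tcp_pos: [0.523, 0.1489, 0.1494]
orientation: [0.698, 0.115, 0.698, -0.114]
wrist_force: [-1.3, 3.8, -1.5]
finger_gap: 0.0122
```

>>> drive_tool --moves '[[[0,0,0.001,0,0,0,255],[0,0,0.002,0,0,0,255],[0,0,0.002,0,0,0,255],[0,0,0.002,0,0,0,255],[0,0,0.002,0,0,0,255]]]'

```text
clock: 18.23
tcp_pos: [0.5242, 0.1488, 0.1493]
orientation: [0.698, 0.115, 0.698, -0.113]
wrist_force: [-2.7, 6.6, 0.0]
finger_gap: 0.0121
```

>>> drive_tool --moves '[[[0,0,0.001,0,0,0,255],[0,0,0.002,0,0,0,255],[0,0,0.002,0,0,0,255],[0,0,0.002,0,0,0,255],[0,0,0.002,0,0,0,255]]]'

```text
clock: 18.85
tcp_pos: [0.5249, 0.1487, 0.149]
orientation: [0.697, 0.115, 0.699, -0.113]
wrist_force: [-3.6, 5.2, -0.8]
finger_gap: 0.0124
```

```bash
python3 - <<'E'
from h import *
a=np.radians(-18.6); u=np.array([np.cos(a),np.sin(a)]); A=np.array([.564,.1345])
go([*(A-.029*u),.1495],-18.6); print(readout.get_state()["ft_torque"])
E
```

```text
t 18.85 tcp [0.5249 0.1487 0.149 ] F [-3.6  5.2 -0.8] gap 0.0124 j [ 0.13  0.3  -0.18  1.09  0.    0.45]
  shift mm [-0.5 -1.  12.6] rot [ 0.001 -0.004 -0.002]
[1.11145896 0.67661568 0.22446374]
```

>>> drive_tool --moves '[[[-0.0003,-0.0005,0.001,0,-0.003,-0.002,255],[-0.0005,-0.001,0.002,0,-0.004,-0.002,255],[-0.0005,-0.001,0.0025,0,-0.004,-0.002,255],[-0.0005,-0.001,0.003,0,-0.004,-0.002,255],[-0.0005,-0.001,0.003,0,-0.004,-0.002,255]]]'

```text
clock: 19.48
tcp_pos: [0.5275, 0.1477, 0.1497]
orientation: [0.698, 0.114, 0.698, -0.113]
wrist_force: [-0.9, 6.3, 0.2]
finger_gap: 0.0125
```

```bash
cat > g.py <<'E'
from h import *
a=np.radians(-18.6); u=np.array([np.cos(a),np.sin(a)]); A=np.array([.564,.1345])
go([*(A-.029*u),.1495],-18.6); f=readout.get_state()["wrist_force"][:2]; print("Fu,Fv",f@u,f@[-u[1],u[0]])
E
python3 g.py
```

```text
t 19.48 tcp [0.5275 0.1477 0.1497] F [-0.9  6.3  0.2] gap 0.0125 j [ 0.13  0.3  -0.18  1.09  0.    0.45]
  shift mm [ 0.2 -0.9  9.8] rot [ 0.002 -0.    -0.002]
Fu,Fv -2.875692553463876 5.639754346435997
```

>>> drive_tool --moves '[[[0,-0.0005,0.001,0,0,0,255],[0,-0.001,0.002,0,0,0,255],[0,-0.001,0.003,0,0,0,255],[0,-0.001,0.003,0,0,0,255],[0,-0.001,0.003,0,0,0,255]]]'

```text
clock: 20.1
tcp_pos: [0.5325, 0.1461, 0.1502]
orientation: [0.7, 0.115, 0.696, -0.112]
wrist_force: [5.0, 3.9, -3.1]
finger_gap: 0.0128
```

```bash
python3 g.py
```

```text
t 20.1 tcp [0.5325 0.1461 0.1502] F [ 5.   3.9 -3.1] gap 0.0128 j [ 0.12  0.3  -0.17  1.09  0.    0.44]
  shift mm [ 0.8 -1.   4.6] rot [ 0.002  0.004 -0.004]
Fu,Fv 3.4923494875427172 5.2449807546051535
```

>>> drive_tool --moves '[[[0.0005,-0.0005,0.001,0,0.004,-0.003,255],[0.0007,-0.001,0.002,0,0.004,-0.003,255],[0.0007,-0.001,0.003,0,0.004,-0.003,255],[0.0007,-0.001,0.003,0,0.004,-0.003,255],[0.0007,-0.001,0.003,0,0.004,-0.003,255]]]'

```text
clock: 20.72
tcp_pos: [0.5365, 0.1438, 0.15]
orientation: [0.699, 0.114, 0.697, -0.113]
wrist_force: [5.9, 1.5, -1.5]
finger_gap: 0.0125
```

```bash
python3 g.py
```

```text
t 20.73 tcp [0.5365 0.1438 0.15  ] F [ 5.9  1.5 -1.5] gap 0.0125 j [ 0.12  0.31 -0.16  1.1  -0.    0.44]
  shift mm [ 0.5 -0.1  0. ] rot [ 0.002  0.003 -0.001]
Fu,Fv 5.14419502039324 3.3008480287712416
```

>>> drive_tool --moves '[[[0.0003,0,0.0005,0,0.003,0,255],[0.0003,0,0.001,0,0.003,0,255],[0.0003,0,0.0015,0,0.003,0,255],[0.0003,0,0.0015,0,0.003,0,255],[0.0003,0,0.0015,0,0.003,0,255]]]'

```text
clock: 21.35
tcp_pos: [0.5372, 0.1433, 0.1495]
orientation: [0.698, 0.114, 0.698, -0.113]
wrist_force: [-1.7, 1.0, 1.1]
finger_gap: 0.012
```

```bash
python3 - <<'E'
from h import *
for n,c in (("side",(275,130)),("top",(105,190))):
    im=cams.read_camera(n); cv2.imwrite(f"pics/{n}9.png",im); crop(n,im,c,20,14,f"pics/{n}9c.png")
E
python3 g.py
```

```text
pics/side9c.png 249 110 14
pics/top9c.png 79 170 14
t 21.45 tcp [0.5373 0.1433 0.1495] F [-2.3  2.1 -0.1] gap 0.0125 j [ 0.12  0.31 -0.16  1.1   0.    0.44]
  shift mm [-0.   0.2 -0.8] rot [ 0.002 -0.001 -0.001]
Fu,Fv -2.8715195897935506 1.2638014078672826
```

View pics/top9c.png

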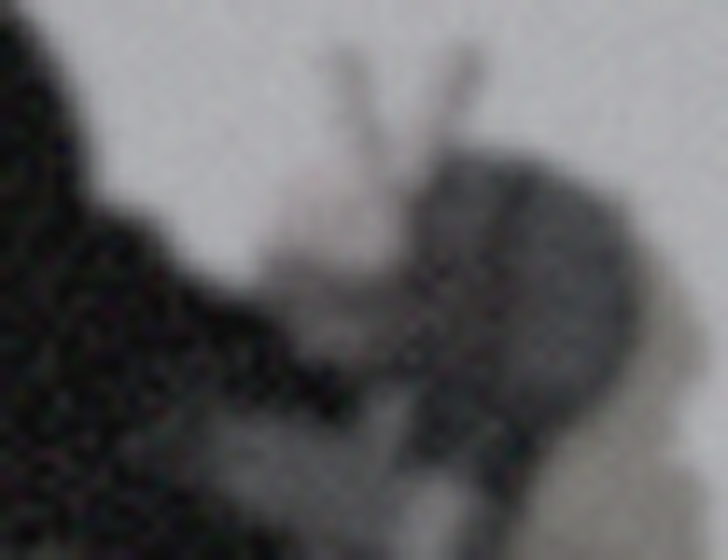

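View pics/side9c.png

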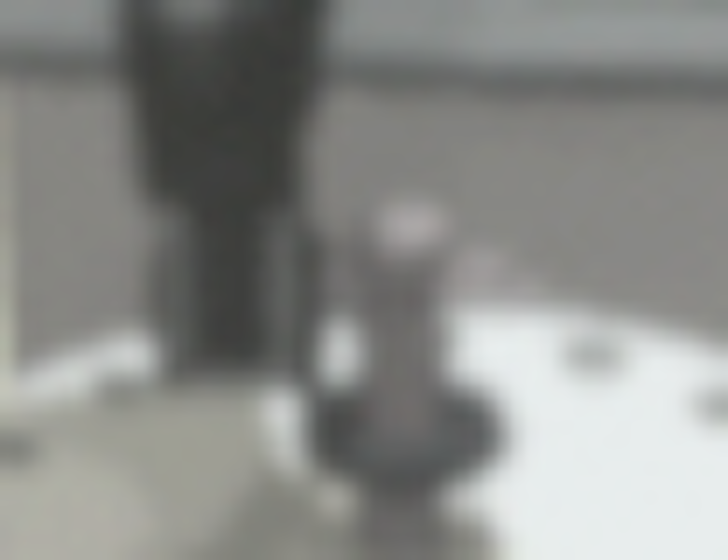

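>>> drive_tool --moves '[[[0,0,0.0005,0,0,0,255],[0,0,0.001,0,0,0,255],[0,0,0.0015,0,0,0,255],[0,0,0.0015,0,0,0,255],[0,0,0.0015,0,0,0,255]]]'

```text
clock: 22.08
tcp_pos: [0.5374, 0.1432, 0.1491]
orientation: [0.697, 0.114, 0.699, -0.113]
wrist_force: [-4.1, 3.9, 0.8]
finger_gap: 0.0118
```

```bash
python3 g.py
```

```text
t 22.07 tcp [0.5374 0.1432 0.1491] F [-4.1  3.9  0.8] gap 0.0118 j [ 0.12  0.32 -0.15  1.1   0.    0.44]
  shift mm [-0.4  0.3 -1. ] rot [ 0.002 -0.004 -0.   ]
Fu,Fv -5.119178388746652 2.4309240880360163
```

>>> drive_tool --moves '[[[-0.0004,0.0002,-0.0002,0,-0.004,0,255],[-0.0004,0.0002,-0.0002,0,-0.004,0,255],[-0.0004,0.0002,-0.0002,0,-0.004,0,200],[-0.0004,0.0002,-0.0002,0,-0.004,0,170],[-0.0004,0.0002,-0.0002,0,-0.004,0,140]]]' --squeeze 20

```text
clock: 22.7
tcp_pos: [0.5376, 0.1431, 0.1497]
orientation: [0.698, 0.114, 0.698, -0.114]
wrist_force: [0.4, 0.2, 0.0]
finger_gap: 0.0383
```

```bash
python3 g.py
```

```text
t 22.7 tcp [0.5376 0.1431 0.1497] F [0.4 0.2 0. ] gap 0.0383 j [ 0.12  0.31 -0.16  1.1  -0.    0.44]
  shift mm [ 0.2  0.2 -1.2] rot [ 0.002  0.001 -0.   ]
Fu,Fv 0.3590354713852523 0.3118491487229287
```

>>> drive_tool --moves '[[[-0.01,0,0,0,0,0,140],[-0.03,0,0,0,0,0,140],[-0.06,0,0,0,0,0,140],[-0.1,0,-0.01,0,0,0,140],[-0.12,0,-0.05,0,0,0,140]]]'

```text
clock: 23.32
tcp_pos: [0.492, 0.1588, 0.2724]
orientation: [0.7, 0.115, 0.696, -0.114]
wrist_force: [0.1, 0.2, 0.8]
finger_gap: 0.0383
```

>>> drive_tool --moves '[[[0,0,-0.05,0,0,0,140],[0,0,-0.1,0,0,0,140],[0,0,-0.12,0,0,0,140],[0,0,-0.12,0,0,0,140],[0,0,-0.12,0,0,0,140]]]'

```text
clock: 23.95
tcp_pos: [0.3795, 0.1971, 0.272]
orientation: [0.7, 0.115, 0.695, -0.114]
wrist_force: [-0.8, 0.8, -0.2]
finger_gap: 0.0383
```

```bash
python3 - <<'E'
from h import *
for n,c in (("side",(275,130)),("top",(105,190))):
    im=cams.read_camera(n); cv2.imwrite(f"pics/{n}10.png",im); crop(n,im,c,20,14,f"pics/{n}10c.png")
    for nm in ("pin","bow","vial","beaker","driver"): 
        r=finder.regions_of(n,nm); print(n,nm,[(round(q["conf"],2),np.round(q["point"],1).tolist()) for q in r[:2]])
a=np.radians(-18.6); u=np.array([np.cos(a),np.sin(a)]); A=np.array([.564,.1335])
X=lambda x,y,z: np.r_[A+u*(x-.014)+np.array([-u[1],u[0]])*y,.1635+z]
for n in("side","top"): print(n,np.round(proj(n,[X(.04,0,0),X(.033,.0125,0),X(-.03,0,.008),X(0,0,.008)]),1).tolist())
E
python3 g.py
```

```text
pics/side10c.png 249 110 14
side pin [(0.58, [267.4, 129.6])]
side bow []
side vial [(0.94, [408.4, 267.7])]
side beaker [(0.79, [300.3, 371.8])]
side driver [(0.93, [226.8, 291.1]), (0.42, [298.0, 370.6])]
pics/top10c.png 79 170 14
top pin [(0.84, [101.4, 200.8])]
top bow []
top vial [(0.68, [339.0, 122.4])]
top beaker []
top driver [(0.61, [92.0, 181.3]), (0.57, [312.4, 309.1])]
side [[287.8, 131.1], [285.3, 128.7], [259.5, 127.2], [271.6, 127.6]]
top [[111.8, 172.8], [103.0, 174.2], [91.9, 211.8], [99.6, 194.4]]
t 24.55 tcp [0.3783 0.1971 0.2717] F [-0.5  0.5  0.4] gap 0.0386 j [ 0.29  0.01 -0.22  1.34 -0.    0.62]
  shift mm [123.   -0.3 166.3] rot [-0.     0.005 -0.002]
Fu,Fv -0.6603510292438896 0.2866848271723294
```

View pics/top10c.png

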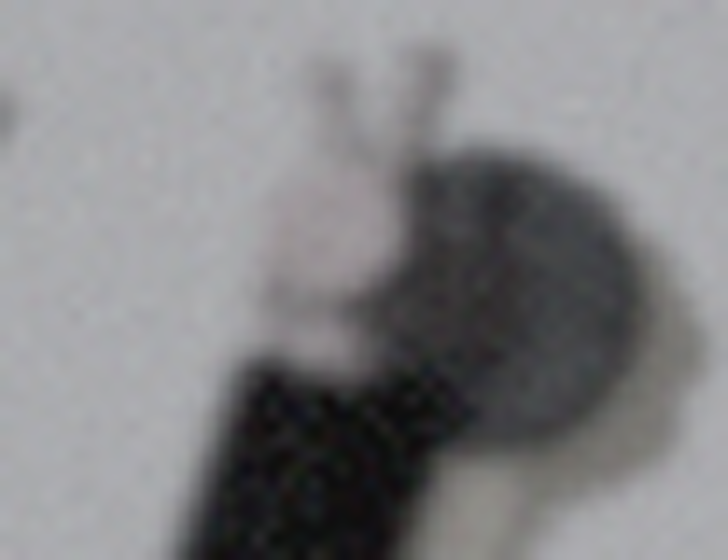

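View pics/side10c.png

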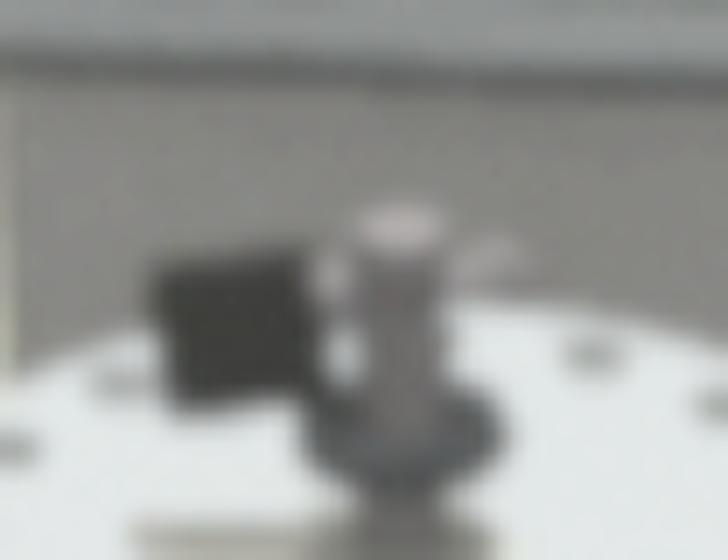

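View pics/side10.png

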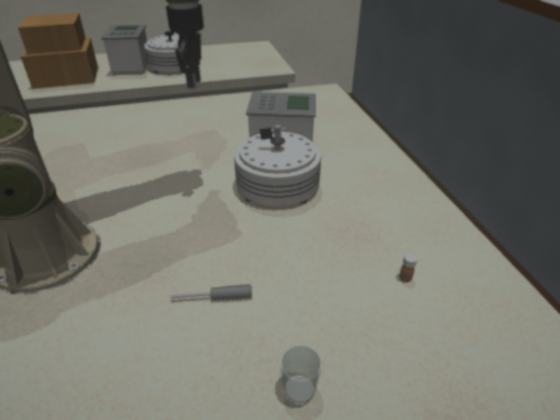

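```bash
cat > ov.py <<'E'
from h import *
import sys
a=np.radians(-18.6); u=np.array([np.cos(a),np.sin(a),0]); v=np.array([-u[1],u[0],0]); k=np.array([0,0,1.])
A=np.array([.564,.1335,.1635])
cap={"side":(277.2,125.7),"top":(102.3,185.8)}
def M(P,off,tilt):
    P=np.atleast_2d(P)-[.014,0,.018]; c,s=np.cos(tilt),np.sin(tilt)
    x=P[:,0]*c-P[:,2]*s+off; z=P[:,0]*s+P[:,2]*c  # tilt>0 tail (neg x) down
    return A+x[:,None]*u+P[:,1:2]*v+z[:,None]*k
off=float(sys.argv[1])/1000; tilt=np.radians(float(sys.argv[2])); tag=sys.argv[3]
ring=lambda r,z,n=24:[A+r*np.cos(t)*u+r*np.sin(t)*v+(z)*k for t in np.linspace(0,2*np.pi,n)]
for n,o in (("side",(249,110)),("top",(79,170))):
    im=cv2.imread(f"pics/{n}10c.png"); b=np.array(cap[n])-proj(n,A+[0,0,.012])[0]; print(n,"bias px",b)
    def dr(P,col,cl=False): cv2.polylines(im,[np.round(((proj(n,P)+b-o+.5)*14-.5)).astype(int)],cl,col,1)
    for z in(0,.026): dr(M([[-.03,-.007,z],[0,-.007,z],[0,.007,z],[-.03,.007,z]],off,tilt),(0,255,0),True)
    for x in (0,.006): dr(M([[x,.006*np.cos(t),.018+.006*np.sin(t)] for t in np.linspace(0,6.28,24)],off,tilt),(0,0,255),True)
    dr(M([[0,0,.018],[.04,0,.018]],off,tilt),(255,0,0))
    dr(M([[0,.006,.018],[.008,.011,.018],[.022,.005,.018],[.033,.0125,.018]],off,tilt),(255,0,255))
    dr(ring(.008,.012),(0,255,255)); dr(ring(.019,-.025),(0,255,255))
    cv2.imwrite(f"pics/ov_{n}_{tag}.png",im)
E
python3 ov.py 0 5 a
```

```text
side bias px [-0.11039102 -0.61680125]
top bias px [ 0.28606073 -0.00289618]
```

View pics/ov_side_a.png

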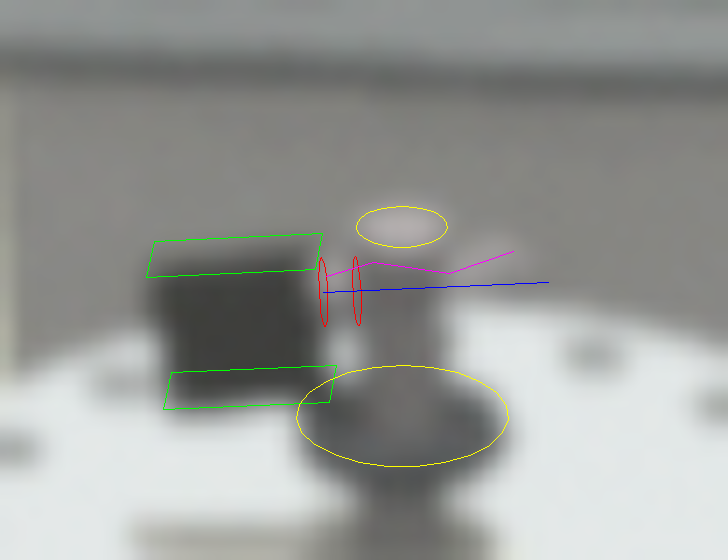

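View pics/ov_top_a.png

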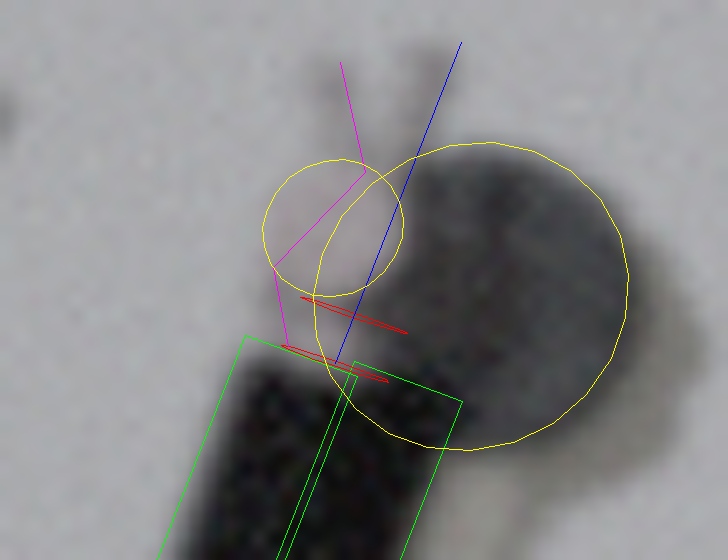

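```bash
cat > fit6.py <<'E'
from h import *
import sys
from scipy.optimize import minimize
tag=sys.argv[1]
a=np.radians(-18.6); U=np.array([[np.cos(a),np.sin(a),0],[-np.sin(a),np.cos(a),0],[0,0,1.]])
A=np.array([.564,.1335,.1635]); cap={"side":(277.2,125.7),"top":(102.3,185.8)}
O={"side":(249,110),"top":(79,170)}; b={n:np.array(cap[n])-proj(n,A+[0,0,.012])[0] for n in O}
def M(P,t): # along,lat,z mm ; yaw,pitch,roll deg about seat
    R=Ro.from_euler("ZYX",[t[3],-t[4],t[5]],degrees=True)
    return A+(R.apply(np.atleast_2d(P)-[.014,0,.018])+np.array(t[:3])/1000)@U
box=np.array([[x,y,z] for x in(-.03,0) for y in(-.007,.007) for z in(0,.026)])
G={}
for n in O:
    g=cv2.cvtColor(cv2.imread(f"pics/{n}{tag}.png"),cv2.COLOR_BGR2GRAY).astype(float)
    x0,y0=O[n]; G[n]=g[y0:y0+52,x0-6:x0+54]
def cov(n,t):
    q=(proj(n,M(box,t))+b[n]-[O[n][0]-6,O[n][1]]+.5)*6-.5
    m=np.zeros((52*6,60*6),np.uint8); cv2.fillConvexPoly(m,np.round(cv2.convexHull(q.astype(np.float32))*16).astype(np.int32),255,shift=4)
    return cv2.resize(cv2.GaussianBlur(m/255.,(0,0),4.5),(60,52),interpolation=cv2.INTER_AREA)
thr={"side":(62,150),"top":(20,60)}
def prep(n):
    g=G[n]
    lo=np.percentile(g,1); hi={"side":125,"top":75}[n]
    return np.clip((hi-g)/(hi-lo),0,1)
Dk={n:prep(n) for n in O}
# restrict to window around tab
yy,xx=np.mgrid[0:52,0:60]
tips=eval(sys.argv[2]) # top px of leg tip, bow end
def cost(t):
    e=0
    for n in O:
        w=np.ones((52,60)); 
        if n=="side": w[:, 6+23:]=0; w[:8]=0;
        else: w[:24,:]=0; w[:, 6+32:]*=(yy[:,6+32:]>60)
        e+=(w*(Dk[n]-cov(n,t))**2).sum()
    q=proj("top",M([[.0395,0,.018],[.0325,.012,.018]],t))+b["top"]
    e+=1.5*((q-tips)**2).sum()
    e+=(t[2]/1.0)**2*.3+(t[1]/1.0)**2*.3+(t[5]/5)**2*.3
    return e
best=None
for al in(-3,-1,0):
    x0=np.array([al,0,0,0,4,0.]); S=np.vstack([x0]+[x0+d for d in np.diag([2,1,1,5,4,6.])])
    r=minimize(cost,x0,method="Nelder-Mead",options=dict(initial_simplex=S,maxiter=900,xatol=.01,fatol=.001)); print(np.round(r.x,2),round(r.fun,2))
    if best is None or r.fun<best.fun: best=r
t=best.x
for n in O:
    o=O[n]; im=cv2.imread(f"pics/{n}{tag}c.png")
    def dr(P,col,cl=False): cv2.polylines(im,[np.round(((proj(n,P)+b[n]-o+.5)*14-.5)).astype(int)],cl,col,1)
    for z in(0,.026): dr(M([[-.03,-.007,z],[0,-.007,z],[0,.007,z],[-.03,.007,z]],t),(0,255,0),True)
    for x in (0,.006): dr(M([[x,.006*np.cos(k),.018+.006*np.sin(k)] for k in np.linspace(0,6.28,24)],t),(0,0,255),True)
    dr(M([[0,0,.018],[.04,0,.018]],t),(255,0,0)); dr(M([[0,.006,.018],[.008,.011,.018],[.022,.005,.018],[.033,.0125,.018]],t),(255,0,255))
    cv2.imwrite(f"pics/fit_{n}_{tag}.png",im)
E
python3 fit6.py 10 "np.array([[109.4,173.2],[102.1,174.2]])"
```

```text
[ 0.56 -0.01 -0.1   4.48  4.09  9.11] 73.95
[ 0.31 -0.    0.09  4.6   4.    8.61] 73.84
[ 0.24 -0.07  0.02  5.22  3.09  8.8 ] 74.19
```

View pics/fit_side_10.png

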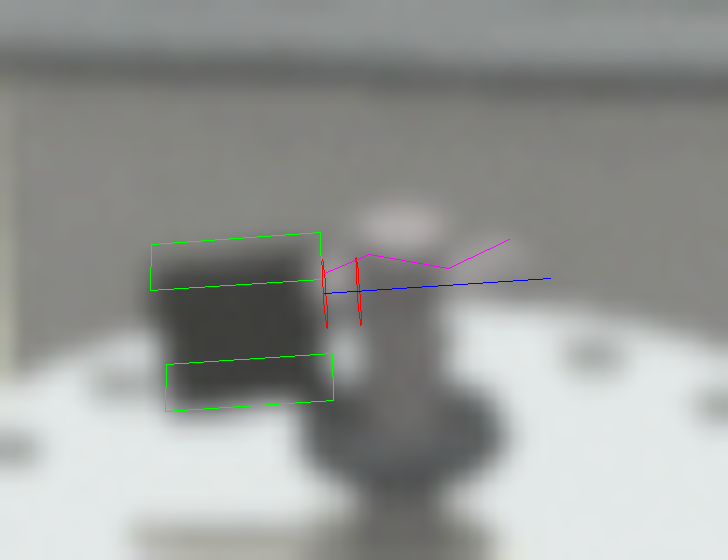

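View pics/fit_top_10.png

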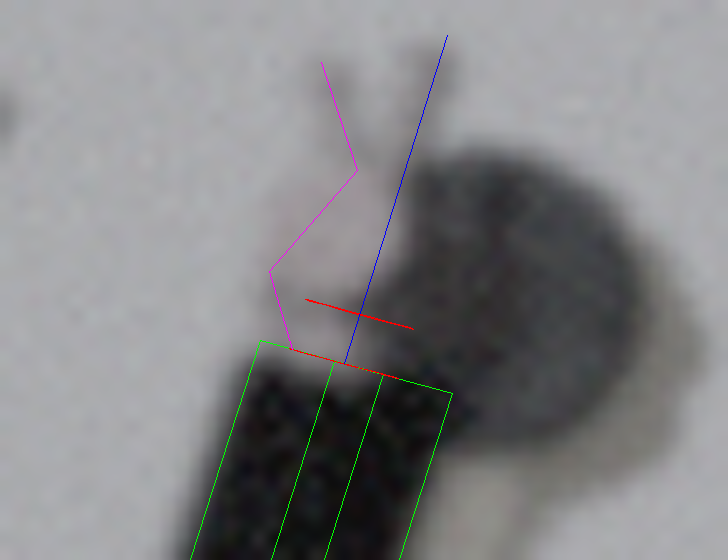

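>>> drive_tool --moves '[[[0.03,0,0,0,0.005,-0.002,255],[0.07,0,0,0,0.005,-0.002,255],[0.11,0,0.01,0,0.005,-0.002,255],[0.12,0,0.05,0,0.005,-0.002,255],[0.12,0,0.08,0,0.005,-0.002,255]]]'

```text
clock: 25.18
tcp_pos: [0.455, 0.1711, 0.1508]
orientation: [0.697, 0.114, 0.698, -0.115]
wrist_force: [0.9, 0.8, 0.7]
finger_gap: 0.0001
```

```bash
python3 g.py
```

```text
t 25.18 tcp [0.455  0.1711 0.1508] F [0.9 0.8 0.7] gap 0.0001 j [ 0.19  0.19 -0.32  1.06 -0.    0.52]
  shift mm [ 1.2  0.1 86. ] rot [-0.    -0.002  0.001]
Fu,Fv 0.6507560155739747 1.0284441960934412
```

>>> drive_tool --moves '[[[0,0,0.015,0,0,0,255],[0,0,0.03,0,0,0,255],[0,0,0.045,0,0,0,255],[0,0,0.05,0,0,0,255],[0,0,0.05,0,0,0,255]]]'

```text
clock: 25.8
tcp_pos: [0.5023, 0.1552, 0.1508]
orientation: [0.697, 0.114, 0.698, -0.115]
wrist_force: [0.4, 0.2, 0.5]
finger_gap: 0.0004
```

```bash
python3 - <<'E'
from h import *
for n,c in (("side",(275,130)),("top",(105,190))):
    im=cams.read_camera(n); cv2.imwrite(f"pics/{n}11.png",im); crop(n,im,c,20,14,f"pics/{n}11c.png")
E
python3 g.py
```

```text
pics/side11c.png 249 110 14
pics/top11c.png 79 170 14
t 25.9 tcp [0.5018 0.1553 0.1508] F [ 0.3 -0.3 -0.1] gap 0.0002 j [ 0.15  0.26 -0.23  1.08 -0.    0.47]
  shift mm [ 1.2  0.1 36.6] rot [ 0.    -0.002  0.001]
Fu,Fv 0.4096254184170662 -0.15490583953276374
```

View pics/side11c.png

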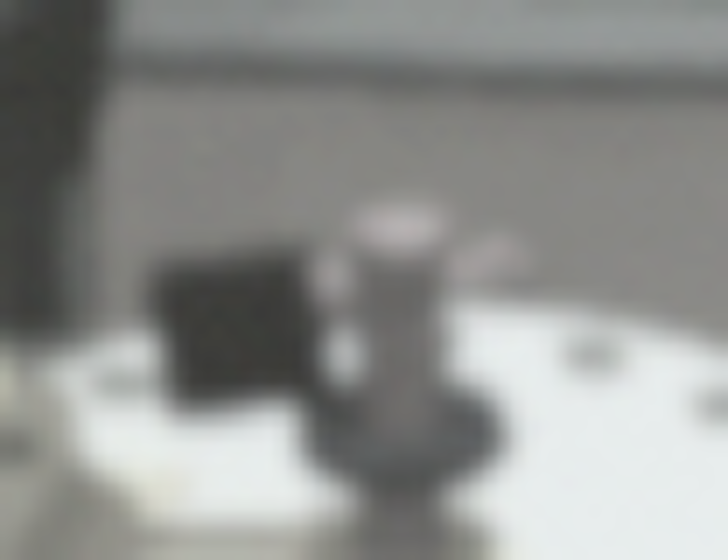

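>>> drive_tool --moves '[[[0,0,0.003,0,0,0,255],[0,0,0.006,0,0,0,255],[0,0,0.008,0,0,0,255],[0,0,0.008,0,0,0,255],[0,0,0.008,0,0,0,255]]]'

```text
clock: 26.52
tcp_pos: [0.5093, 0.1528, 0.1507]
orientation: [0.697, 0.114, 0.699, -0.114]
wrist_force: [-0.7, -0.1, 0.5]
finger_gap: -0.0002
```

>>> drive_tool --moves '[[[0,0,0.001,0,0,0,255],[0,0,0.002,0,0,0,255],[0,0,0.002,0,0,0,255],[0,0,0.002,0,0,0,255],[0,0,0.002,0,0,0,255]]]'

```text
clock: 27.15
tcp_pos: [0.5111, 0.1522, 0.1507]
orientation: [0.697, 0.114, 0.699, -0.114]
wrist_force: [0.1, -0.6, -0.1]
finger_gap: -0.0001
```

>>> drive_tool --moves '[[[0,0,0.001,0,0,0,255],[0,0,0.002,0,0,0,255],[0,0,0.002,0,0,0,255],[0,0,0.002,0,0,0,255],[0,0,0.002,0,0,0,255]]]'

```text
clock: 27.78
tcp_pos: [0.5114, 0.1518, 0.1501]
orientation: [0.696, 0.114, 0.7, -0.114]
wrist_force: [-5.0, 1.4, 1.0]
finger_gap: 0.0003
```

>>> drive_tool --moves '[[[0,0,0.001,0,-0.003,0,255],[0,0,0.002,0,-0.003,0,255],[0,0,0.0025,0,-0.003,0,255],[0,0,0.0025,0,-0.003,0,255],[0,0,0.0025,0,-0.003,0,255]]]'

```text
clock: 28.4
tcp_pos: [0.5114, 0.1515, 0.1494]
orientation: [0.695, 0.113, 0.701, -0.114]
wrist_force: [-7.5, 3.7, 1.9]
finger_gap: -0.0002
```

```bash
python3 g.py
```

```text
t 28.4 tcp [0.5114 0.1515 0.1494] F [-7.5  3.7  1.9] gap -0.0002 j [ 0.14  0.28 -0.21  1.09  0.    0.46]
  shift mm [-0.3  0.6 26.3] rot [ 0.002 -0.007  0.002]
Fu,Fv -8.23549453639357 1.1110846910806496
```

>>> drive_tool --moves '[[[0,0,-0.005,0,0,0,255],[0,0,-0.03,0,0,0,255],[0,0,-0.07,0,0,0,255],[-0.04,0,-0.11,0,0,0,255],[-0.1,0,-0.12,0,0,0,255]]]'

```text
clock: 29.02
tcp_pos: [0.3955, 0.1895, 0.25]
orientation: [0.694, 0.112, 0.702, -0.114]
wrist_force: [1.6, 0.2, 1.1]
finger_gap: 0.0001
```

>>> drive_tool --moves '[[[0,0,-0.01,0,0,0,255],[0,0,-0.01,0,0,0,255],[0,0,-0.01,0,0,0,255],[0,0,-0.01,0,0,0,255],[0,0,-0.01,0,0,0,255]]]'

```text
clock: 29.65
tcp_pos: [0.386, 0.1924, 0.2493]
orientation: [0.694, 0.112, 0.702, -0.115]
wrist_force: [0.6, 0.5, -0.3]
finger_gap: 0.0002
```

```bash
python3 - <<'E'
from h import *
for n,c in (("side",(275,130)),("top",(105,190))):
    im=cams.read_camera(n); cv2.imwrite(f"pics/{n}12.png",im); crop(n,im,c,20,14,f"pics/{n}12c.png")
a=cv2.imread("pics/side12c.png");b=cv2.imread("pics/top12c.png"); cv2.imwrite("pics/f12.png",cv2.resize(np.hstack([a,b]),(800,308)))
E
python3 g.py
```

```text
pics/side12c.png 249 110 14
pics/top12c.png 79 170 14
t 29.75 tcp [0.386  0.1925 0.2496] F [ 0.5 -0.7  0.2] gap 0.0003 j [ 0.27  0.04 -0.24  1.3   0.    0.6 ]
  shift mm [ 98.5   2.  159.2] rot [ 0.002 -0.011  0.005]
Fu,Fv 0.7045126287686068 -0.49756345786569095
```

View pics/f12.png

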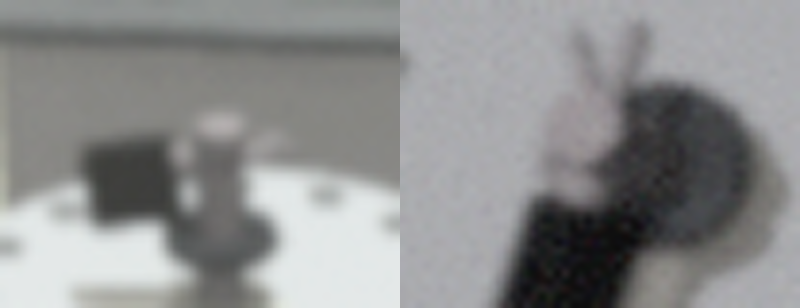

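View pics/top12.png

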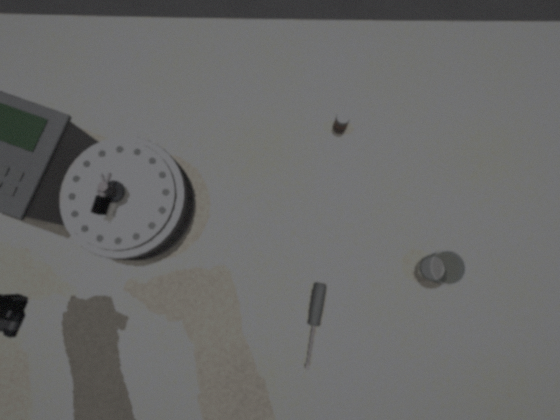

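The pin sits through the post: tab at about (101,204) in the top view, with the tip and the bow end showing past the post near (107,173). The vial, beaker and screwdriver are where they started.

```bash
python3 -c "
from workcell import env
print(env.hand_in())"
```

```text
the job is handed in; nothing more can be done
None
```

The cotter is through the spindle with its bow snapped over the post, and I let go and handed the job in at about 30 s.

**What I did:**
- I gripped the tab from above, then touched its underside to the post's top with about 5 N. That put the post top at z ≈ 0.1755 m and the hole at ≈ 0.1635 m.
- I lined the leg up in the top picture and pushed it in along the collector's +x.
- Resistance rose to about 5 N along the push, then turned into a forward pull as the bow passed the post. The push ended at a hard stop.

**Last checks:**
- **Seating:** after release I pushed the back of the tab with the closed fingers at 8 N and it did not move on, so the collar is against the post.
- **Pictures:** the final views show the leg tip and the bow's flared end beyond the post. The vial, beaker and screwdriver look unmoved, and the arm is clear.
- **Forces:** the largest wrist force I read was about 9 N.

**Checks that disagreed or failed:**
- In the pictures the released pin droops and is turned by about 4–5°, which fits the looseness of the hole.
- My overlay of the pin's outline did not match well. By eye it left the tab 1–2 mm behind full seating, so I relied on the push test instead.
- The finder did not report the bow in either view or the beaker in the top view. I checked those by eye.

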